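Set up the soldering stand

TASK

Set up the jeweller's soldering stand: move the brass dapping block off the end of the white soldering board and leave it on the cork mat, and only then draw the board straight out from under the stack of fire bricks through the slot in the steel gate, leaving the three bricks stacked squarely in their bay, never lifting or toppling one. Fold the stand's heat shield up until it stands upright, lay the board flat in the yellow outline on the stand, lengthways and centred, and put every brass casting that is on the bench onto the board. Leave the white dish and the jar where they are.

Things in the scene. Friction and masses are not known exactly. Their poses are not given: they have to be found in the camera images.
- rack: Fixed steel brick bay, no floor. Origin on the table, mid-stack. Its -x axis points out through the gate, the way the board is drawn (roughly world -y). Gate: upright plate 92 mm wide (y), 60 mm high, from x = -56 mm (outer face) to -52 mm; the slot at its foot, 52 mm wide, 16 mm high, passes the board but holds back the bricks. Side rails 7 mm high at y = +-44 mm.
- rack_gate (a point): Foot of the gate's outer face, mid-slot, at table height; axes as the rack.
- board: White ceramic soldering board, 180 (x) by 44 (y) by 8 mm thick, 160 g, dotted top. Origin: centre of its underside. Starts flat on the table under the bricks, along the rack's x axis, its -x end sticking out of the gate by about 74 mm (origin at about x = -40 mm of the rack). Drawing it takes about 3 to 8 N.
- board_tail (a point): Middle of the board's +x (hidden, rear) end, on the underside. The board is clear of the bay once this point is beyond the gate's outer face.
- brick1: Bottom fire brick (pale), 100 (rack x) by 70 by 25 mm, 220 g; origin at the centre of its underside. It starts on the board, 8 mm above the table, about 2 mm behind the gate, and sinks 8 mm to the table as the board leaves.
- brick2: Middle fire brick (red), the same size, stacked on brick1.
- brick3: Top fire brick (pale), the same size, stacked on brick2; the stack's top is 83 mm above the table at the start.
- block: Brass dapping block, a 36 mm cube with dark round hollows, 300 g; origin at the centre of its underside, z up, faces along x and y. It starts on the projecting end of the board, about 98 mm in front of the rack's origin.
- block_mid (a point): Centre of the dapping block, 18 mm above its underside.
- mat: Fixed cork mat, 90 by 90 by 3 mm; origin at the centre of its underside on the table. The block must stand on it.
- stand: Fixed soldering stand: grey plate 270 (x) by 130 (y) by 6 mm on the table; origin on its underside, midway in y, 125 mm from its -x end. +x points roughly to world -y, to the end with the shield's hinge; -y points roughly to the robot. A painted yellow outline, 203 by 83 mm, long side along x, is centred 10 mm from the origin towards -x.
- stand_mid (a point): Centre of the yellow outline, on the plate's top face (6 mm above the table); axes as the stand. The board's origin belongs here.
- shield (a joint): Heat-shield hinge angle in rad: 0 = folded down flat over the stand, pointing to the stand's -x; 1.571 = upright; it can go to 1.9. The hinge is stiff (about 0.2 N m, some 2 N at the rod) and stays where it is left. Starts nearly flat, 0 to 0.35.
- shield_hinge (a point): Middle of the hinge axis: at x = 135 mm, 22 mm above the table; the axis runs along the stand's y. Axes as the stand.
- shield_rod (a point): Grip point of the steel rod, 10 mm thick, that sticks out sideways (to the stand's -y, parallel to the hinge) from the shield's free edge, 98 mm from the hinge axis. Measured from the shield's middle line (shield 100 mm wide, 4 thick), the rod is bare from 50 to 130 mm, then a black ball; this point is at 100 mm. Pinched from above, the rod turns between the fingers as the shield swings.
- cast1: Square brass casting, 24 by 24 by 16 mm, 50 g, a round boss drawn on its top; origin at its centre, z up at the start (8 mm above the table). Three to five of the castings are on the bench, the others are absent. Either face may be up on the board.
- cast2: Square brass casting, 24 by 24 by 16 mm, 50 g, a round boss drawn on its top; origin at its centre, z up at the start (8 mm above the table). Three to five of the castings are on the bench, the others are absent. Either face may be up on the board.
- cast3: Square brass casting, 24 by 24 by 16 mm, 50 g, a round boss drawn on its top; origin at its centre, z up at the start (8 mm above the table). Three to five of the castings are on the bench, the others are absent. Either face may be up on the board.
- cast4: Square brass casting, 24 by 24 by 16 mm, 50 g, a round boss drawn on its top; origin at its centre, z up at the start (8 mm above the table). Three to five of the castings are on the bench, the others are absent. Either face may be up on the board.
- cast5: Square brass casting, 24 by 24 by 16 mm, 50 g, a round boss drawn on its top; origin at its centre, z up at the start (8 mm above the table). Three to five of the castings are on the bench, the others are absent. Either face may be up on the board.
- dish: White ceramic dish, 76 mm across, 32 mm high, a bystander; origin at the centre of its underside.
- jar: Jar with a yellow cap, 60 mm across, 50 mm high, a bystander; origin at the centre of its underside.
Things that resemble listed ones, but are neither listed nor needed, are in the scene too. What is shaped like the cast3 but black, pink or turquoise is not meant.

How it is judged:
By the outcome, as a careful person would: the job done as asked, in the order asked, and still so for the second after the job is handed in, with the robot touching nothing.
Of cast1, cast2, cast3, cast4, cast5 only 3 to 5 are there at a start; the rules pass over those that are not, and their reading is None.
At some moment in a run one of cast1, cast2, cast3, cast4, cast5 may be knocked a few centimetres aside while the robot is not near it.
Once in a run the grip may slacken for a moment while it holds something.
It also fails if it takes over 208 s, if anything falls off the work surface, if the arm or the gripper's body presses on something with over 40 N, if the wrist force passes 120 N, or if a joint passes its speed limit or range.

ROBOT

A 7-joint arm with a two-finger parallel gripper is mounted at the origin on the work surface. World frame = base frame: x ahead of the robot, y to its left, z up, the work surface at z = 0. Lengths are in mm, angles in rad, forces in N, time in s.
With the tool pointing down it reaches from about 400 to 925 mm from the base axis. Payload 4.1 kg.
Tool frame: the origin (TCP) lies midway between the tips of the shut fingers; the grasp point (between the pads) lies 19 mm behind it (bot.hold_point_z is the distance from the TCP to the grasp point, in mm); z points along the fingers, y is the line along which they close (so a half turn about z gives the same grasp; the last joint's range is limited). The gripper opens to 85 mm and grips with 20 to 120 N. Pads are 22 mm wide; open, the fingers measure 114 mm over their backs; the gripper's body (76 mm by 85 mm) begins 54 mm behind the grasp point. The pads swing forward as they close: fully open they stand 13 mm farther back than shut.
Start: joints at [-1.252, 0.398, 0.045, 1.537, -0.019, 1.207, -0.051], TCP at [263.721, 594.133, 231.347] pointing down, gripper open.
Joint ranges: [-2.82, 2.82], [-0.49, 2.23], [-1.37, 1.46], [0, 2.46], [-1.36, 4.5], [0.23, 2], [-2.94, 2.94]. Speed limits (rad/s): [2.57, 2.57, 3.14, 3.14, 3.14, 3.14, 3.14].

INTERFACE

Orientations are given as a rotation vector (axis times angle).
In Python, from station import bot, imaging gives the robot as it stands.
- The arm moves only by the tool arm_command, never from a script. Its argument "deltas" is a list of rows, each an object of numbers: "dx", "dy", "dz": the shift along the tool's x, y, z in m; "wx", "wy", "wz": the turn, a rotation vector about the tool's x, y, z in degrees; "claw": the opening in per cent of the stroke, from 0 (shut) to 100 (fully open). A call has 1 to 5 rows; each row is the pose to reach, as a shift and turn from the pose commanded when the call began, along the tool's axes at that moment; what a row does not reach only later rows make up. A row lasts 1/10 s, in which the tool goes at most 50 mm and 8.59 degrees, less where a joint would pass 70% of its speed; a pose out of reach is approached as far as the arm can. A call with a gripper value outside its range is refused whole. The fingers move at their own pace and stop on an object; the grip force is fixed at half the most. Time passes only in rows, so rows that repeat a pose let the fingers close. It gives the time, the measured TCP pose, the force, the opening and the grip force at its end, in the units of the state.
- bot.read_state(): the state, without advancing time (a new reading comes with each control period).
- imaging.snapshot(name): name is "scene" or "side" or "wrist"; returns the picture (400x640x3 uint8, red, green, blue); there is no depth.
- imaging.calibration(name): a dict with "fx", "fy", "cx", "cy" (pixels), "rvec" (rotation vector, rad) and "tvec" (3), from world to camera coordinates, as OpenCV has them; the wrist camera has in their place "hand_eye" (4x4, takes a point from camera to tool coordinates, whose origin is the TCP and whose axes are the flange's). Camera axes: x right, y down, z forward; pixel columns grow to the right and rows downward; lengths in mm; the calibration is good to about 2 mm. A picture is of the moment at which its call begins: read the wrist's pose just before it. calibration takes no time and is no camera call.
- bot.close_job(): hands the job in; it is judged then, once.
Trained networks look in the newest picture that a camera, given by its name, has taken for a name from the list of things; names that differ only in an ending like _2 or _b are one class to them, and where a whole thing is asked for, a point or a joint stands for the part that bears it (a point fixed in the world has none). Each returns a list of dicts, best first, with "conf" (0 to 1); they miss things now and then, are a little off and sometimes report something else, mostly with a low value. They report only what shows in the picture. A call takes as long as a camera call. They do not tell look-alikes from the thing itself.
- imaging.cut_out(camera, query): "region" (400x640 bool, what is visible of it) and "rect" ([centre column, centre row, width, height] in pixels, round what is visible of it).
- imaging.mark_of(camera, query): "position" ([column, row] in pixels: a listed point, or the origin of a listed thing).
The state is a dict: "t": time; "qpos": joint angles; "qvel": joint speeds; "joint_efforts": joint torques, N m; "position": TCP position; "eef_rot": TCP orientation; "ft_force": force on the tool from outside, world axes, zero at the start; "torque": the same for the moment, N m; "opening": opening from 0.0 (shut) to 1.0 (fully open); "grasp_force": force on a finger pad.
Only numpy, scipy, OpenCV 4.12 (cv2) and the standard library are available. Lean on these libraries where they do the work, as an engineer would, in place of code of your own. Each camera call takes 0.05 s, during which the arm holds its last target. There are 200 camera calls.

## Working session

There is one attempt and no reset: what is moved stays moved. The work goes in short steps, Python scripts to look and compute and a tool call to move; the robot and the scene stay as the last step left them, time stands still between calls to the robot, and variables do not carry over. Pictures are saved under pics/ and viewed, at most 14 in all, crops included, and the job is handed in when it is done.

Besides the shell and the picture viewer there is one more tool, called after "Call:" by a JSON object that holds its "method" and its "body", one argument or row to a line. arm_command: Moves the arm, as the interface text tells. Its arguments: {"type":"object","properties":{"deltas":{"type":"array","items":{"type":"object","properties":{"dx":{"type":"number"},"dy":{"type":"number"},"dz":{"type":"number"},"wx":{"type":"number"},"wy":{"type":"number"},"wz":{"type":"number"},"claw":{"type":"number"}}}}},"required":["deltas"]}

```bash
ls; mkdir -p pics
cat > h.py <<'E'
import numpy as np, cv2
from scipy.spatial.transform import Rotation as R
from station import bot, imaging
def cam(name,st=None):
    c=imaging.calibration(name)
    K=np.array([[c['fx'],0,c['cx']],[0,c['fy'],c['cy']],[0,0,1.]])
    if name=='wrist':
        st=st or bot.read_state()
        T=np.eye(4);T[:3,:3]=R.from_rotvec(st['eef_rot']).as_matrix();T[:3,3]=st['position']
        M=np.linalg.inv(T@np.array(c['hand_eye']))
    else:
        M=np.eye(4);M[:3,:3]=cv2.Rodrigues(np.array(c['rvec'],float))[0];M[:3,3]=np.array(c['tvec']).ravel()
    return K,M
def w2p(KM,P):
    K,M=KM;p=K@(M[:3,:3]@np.array(P,float)+M[:3,3]);return p[:2]/p[2]
def p2w(KM,uv,z):
    K,M=KM;d=M[:3,:3].T@np.linalg.solve(K,np.array([uv[0],uv[1],1.]));o=-M[:3,:3].T@M[:3,3]
    return o+d*(z-o[2])/d[2]
def snap(name,f=None):
    st=bot.read_state();im=imaging.snapshot(name)
    if f: cv2.imwrite(f'pics/{f}.png',im[:,:,::-1])
    return im,cam(name,st)
def delta(target,rot=None,frm=None):
    "shift (m) in tool axes from the present pose to target (mm, world)"
    st=bot.read_state();Rm=R.from_rotvec(st['eef_rot'])
    return Rm.inv().apply(np.array(target)-st['position'])/1000
E
python3 - <<'E'
from h import *
st=bot.read_state();print(st)
print(R.from_rotvec(st['eef_rot']).as_matrix().round(3), bot.hold_point_z)
a,k=snap('scene','s0');b,k2=snap('side','d0');c,k3=snap('wrist','w0')
for n,k in zip(('scene','side','wrist'),(k,k2,k3)): print(n,(-k[1][:3,:3].T@k[1][:3,3]).round(),k[1][:3,:3].round(2).tolist(),k[0][0,0])
cv2.imwrite('pics/all0.png',np.hstack([a,b])[:,:,::-1][::1])
E
```

```text
pics
{'t': 0.0, 'qpos': array([-1.25199461,  0.39919437,  0.04507635,  1.53785297, -0.01875268,
        1.20690515, -0.05067198]), 'qvel': array([-0.00090408, -0.00054782, -0.00054699, -0.00068774, -0.00116419,
       -0.00189905, -0.00054303]), 'joint_efforts': array([-1.00783436e-03, -4.75138342e+01,  1.36397716e+00, -2.54229409e+01,
        1.15713553e-02,  9.38035460e-03,  8.04019635e-06]), 'position': array([263.47389756, 593.52442241, 230.27480327]), 'eef_rot': array([-6.51328665e-01, -3.07302298e+00,  3.00559113e-03]), 'ft_force': array([ 0.62069529, -0.33646002,  0.34255642]), 'torque': array([ 0.00916359, -0.01032485,  0.0378009 ]), 'grasp_force': 0.0, 'opening': 1.0024072266725754}
[[-0.914  0.406 -0.001]
 [ 0.406  0.914 -0.002]
 [-0.    -0.002 -1.   ]] 18.700000000000003
scene [908. 582. 751.] [[-0.88, 0.47, 0.01], [0.33, 0.63, -0.71], [-0.34, -0.62, -0.71]] 371.38098657962826
side [ 476. -785.  717.] [[0.99, -0.13, -0.01], [-0.09, -0.61, -0.78], [0.1, 0.78, -0.62]] 426.5358170543582
wrist [198. 623. 373.] [[0.41, 0.91, -0.0], [0.88, -0.39, 0.28], [0.26, -0.12, -0.96]] 283.3642550995322
```

View pics/s0.png

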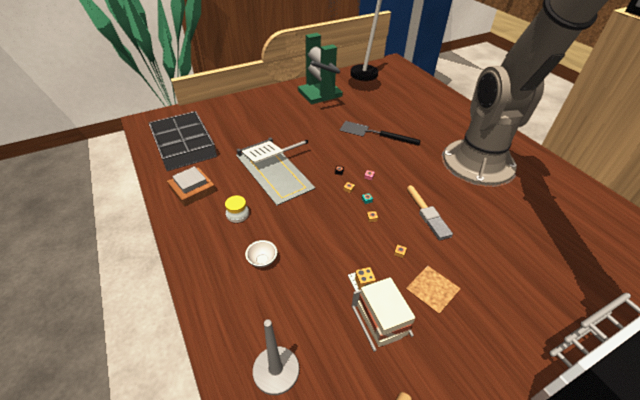

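View pics/d0.png

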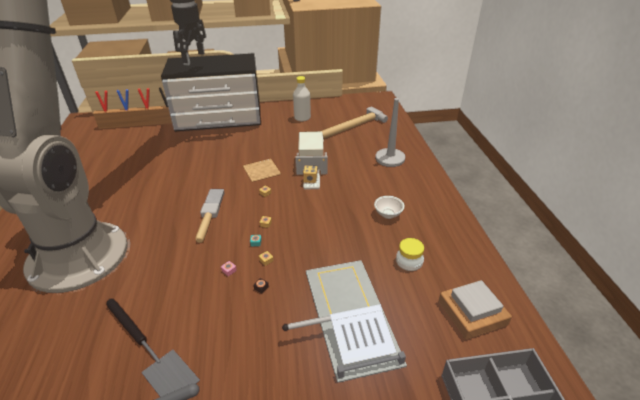

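Run:
```python
from h import *
for n in ('scene','side'):
    k=cam(n)
    for q in ['rack_gate','rack','board','block_mid','block','mat','stand_mid','stand','shield_hinge','shield_rod','brick3','dish','jar']:
        z={'block_mid':26,'block':8,'stand_mid':6,'shield_hinge':22,'shield_rod':30,'brick3':58}.get(q,0)
        r=imaging.mark_of(n,q)
        print(n,q,[(round(d['conf'],2),np.round(d['position']).tolist(),p2w(k,d['position'],z)[:2].round().tolist()) for d in r[:2]])
    r=imaging.mark_of(n,'cast1')
    for d in r: print(n,'cast',round(d['conf'],2),np.round(d['position']),p2w(k,d['position'],8)[:2].round())
```

```text
scene rack_gate []
scene rack [(0.19, [363.0, 278.0], [573.0, 198.0])]
scene board []
scene block_mid [(0.77, [363.0, 279.0], [587.0, 215.0]), (0.49, [382.0, 313.0], [597.0, 304.0])]
scene block [(0.51, [366.0, 281.0], [577.0, 214.0])]
scene mat [(0.7, [431.0, 287.0], [445.0, 294.0])]
scene stand_mid [(0.69, [278.0, 172.0], [600.0, -239.0])]
scene stand [(0.69, [278.0, 179.0], [611.0, -218.0])]
scene shield_hinge [(0.66, [255.0, 145.0], [619.0, -379.0]), (0.29, [236.0, 215.0], [778.0, -112.0])]
scene shield_rod [(0.71, [294.0, 146.0], [512.0, -312.0])]
scene brick3 [(0.92, [380.0, 315.0], [617.0, 318.0]), (0.88, [388.0, 313.0], [600.0, 324.0])]
scene dish [(0.93, [264.0, 260.0], [763.0, 42.0])]
scene jar [(0.69, [236.0, 213.0], [771.0, -140.0])]
scene cast 0.67 [400. 250.] [451. 177.]
scene cast 0.66 [372. 216.] [449.  48.]
scene cast 0.61 [368. 197.] [416. -22.]
scene cast 0.53 [369. 173.] [ 354. -106.]
scene cast 0.43 [346. 185.] [446. -95.]
scene cast 0.42 [338. 170.] [ 433. -163.]
side rack_gate [(0.9, [315.0, 177.0], [597.0, 236.0]), (0.19, [313.0, 149.0], [612.0, 394.0])]
side 
[... 214 characters left out ...]
[308.0, 179.0], [576.0, 217.0]), (0.59, [313.0, 146.0], [613.0, 398.0])]
side mat [(0.57, [258.0, 170.0], [434.0, 301.0])]
side stand_mid [(0.77, [348.0, 305.0], [605.0, -239.0])]
side stand [(0.96, [351.0, 313.0], [608.0, -256.0])]
side shield_hinge [(0.66, [369.0, 363.0], [613.0, -381.0])]
side shield_rod []
side brick3 [(0.63, [313.0, 147.0], [603.0, 308.0])]
side dish [(0.88, [388.0, 215.0], [762.0, 36.0])]
side jar [(0.56, [412.0, 262.0], [773.0, -135.0])]
side cast 0.73 [258. 289.] [ 421. -171.]
side cast 0.66 [266. 224.] [446.  37.]
side cast 0.65 [254. 237.] [415.  -7.]
side cast 0.51 [229. 267.] [359. -98.]
side cast 0.5 [270. 257.] [452. -80.]
side cast 0.46 [261. 190.] [440. 183.]
```

The scene shows six cast-shaped things, at scene pixels: brass at (400,250), (372,216) and (349,186), turquoise (368,197), pink (369,173) and black (339,170). The three brass ones fit the description. The block stands on the board at (366,276), the mat is at (433,289), and the shield lies nearly flat on the stand. I'm going above the block for a close look.

Call:
{"method": "arm_command", "body": {
  "deltas": [
    {"dx": -0.05, "dy": -0.028},
    {"dx": -0.09, "dy": -0.05},
    {"dx": -0.13, "dy": -0.072},
    {"dx": -0.16, "dy": -0.088},
    {"dx": -0.2, "dy": -0.11}
  ]
}}

```text
validation failed for argument at $.de...
```

Call:
{"method": "arm_command", "body": {
  "deltas": [
    {"dx": -0.04, "dy": -0.022},
    {"dx": -0.08, "dy": -0.044},
    {"dx": -0.12, "dy": -0.066},
    {"dx": -0.16, "dy": -0.088},
    {"dx": -0.2, "dy": -0.11}
  ]
}}

```text
validation failed for argument at $.de...
```

Call:
{"method": "arm_command", "body": {
  "deltas": [
    {"dx": -0.025, "dy": -0.015, "dz": -0.02},
    {"dx": -0.055, "dy": -0.03, "dz": -0.02, "wz": 8},
    {"dx": -0.055, "dy": -0.03, "dz": -0.02, "wz": 16},
    {"dx": -0.055, "dy": -0.03, "dz": -0.02, "wz": 24},
    {"dx": -0.055, "dy": -0.03, "dz": -0.02, "wz": 32}
  ]
}}

```text
validation failed for argument at $.de...
```

Call:
{"method": "arm_command", "body": {
  "deltas": [
    {"wz": 8},
    {"wz": 16},
    {"wz": 24},
    {"wz": 32},
    {"wz": 34}
  ]
}}

```text
validation failed for argument at $.de...
```

Run:
```python
from h import *
st=bot.read_state();print(st['t'],st['position'],st['qpos'].round(2));print(R.from_rotvec(st['eef_rot']).as_matrix().round(3))
im,k=snap('wrist','w1')
for q in ['rack_gate','board','block_mid','mat','cast1']:
    for d in imaging.mark_of('wrist',q)[:3]: print(q,round(d['conf'],2),np.round(d['position']),p2w(k,d['position'],{'block_mid':26,'cast1':8,'mat':3}.get(q,0))[:2].round(1))
```

```text
1.55 [263.73299667 594.13727464 231.36975362] [-1.25  0.4   0.05  1.54 -0.02  1.21 -0.05]
[[-0.914  0.406  0.   ]
 [ 0.406  0.914  0.   ]
 [ 0.     0.    -1.   ]]
board 0.33 [136. 377.] [456. 169.]
block_mid 0.73 [136. 377.] [438.3 201. ]
cast1 0.64 [137. 378.] [452.6 180.4]
```

View pics/w1.png

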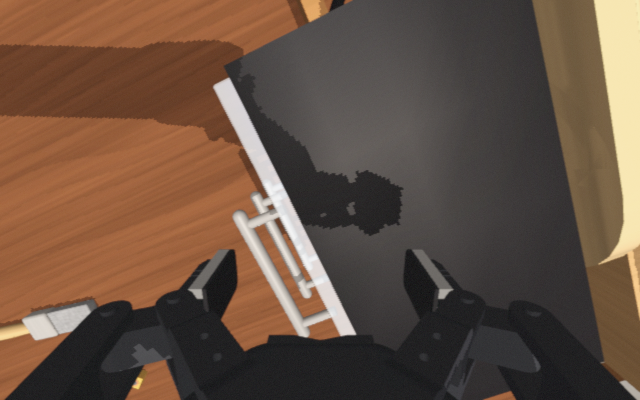

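The wrist view still shows the start pose, since every move was refused. I'll retry with all fields filled in.

Call:
{"method": "arm_command", "body": {
  "deltas": [
    {"dx": -0.04, "dy": -0.022, "dz": 0, "wx": 0, "wy": 0, "wz": 0, "claw": 100},
    {"dx": -0.08, "dy": -0.044, "dz": 0, "wx": 0, "wy": 0, "wz": 0, "claw": 100},
    {"dx": -0.12, "dy": -0.066, "dz": 0, "wx": 0, "wy": 0, "wz": 0, "claw": 100},
    {"dx": -0.16, "dy": -0.088, "dz": 0, "wx": 0, "wy": 0, "wz": 0, "claw": 100},
    {"dx": -0.2, "dy": -0.11, "dz": 0, "wx": 0, "wy": 0, "wz": 0, "claw": 100}
  ]
}}

```text
t: 2.35
position: [402.8, 410.9, 231.6]
eef_rot: [0.651, 3.073, 0.001]
ft_force: [1.0, -0.6, -0.2]
opening: 1.002
grasp_force: 0.0
```

Call:
{"method": "arm_command", "body": {
  "deltas": [
    {"dx": -0.04, "dy": -0.022, "dz": 0, "wx": 0, "wy": 0, "wz": 0, "claw": 100},
    {"dx": -0.08, "dy": -0.044, "dz": 0, "wx": 0, "wy": 0, "wz": 0, "claw": 100},
    {"dx": -0.12, "dy": -0.066, "dz": 0, "wx": 0, "wy": 0, "wz": 0, "claw": 100},
    {"dx": -0.16, "dy": -0.088, "dz": 0, "wx": 0, "wy": 0, "wz": 0, "claw": 100},
    {"dx": -0.2, "dy": -0.11, "dz": 0, "wx": 0, "wy": 0, "wz": 0, "claw": 100}
  ]
}}

```text
t: 2.85
position: [541.0, 229.3, 231.6]
eef_rot: [0.651, 3.073, 0.001]
ft_force: [0.1, 0.2, -0.5]
opening: 1.001
grasp_force: 0.0
```

Call:
{"method": "arm_command", "body": {
  "deltas": [
    {"dx": -0.025, "dy": -0.015, "dz": -0.02, "wx": 0, "wy": 0, "wz": 0, "claw": 100},
    {"dx": -0.055, "dy": -0.03, "dz": -0.02, "wx": 0, "wy": 0, "wz": 8, "claw": 100},
    {"dx": -0.055, "dy": -0.03, "dz": -0.02, "wx": 0, "wy": 0, "wz": 16, "claw": 100},
    {"dx": -0.055, "dy": -0.03, "dz": -0.02, "wx": 0, "wy": 0, "wz": 24, "claw": 100},
    {"dx": -0.055, "dy": -0.03, "dz": -0.02, "wx": 0, "wy": 0, "wz": 32, "claw": 100}
  ]
}}

```text
t: 3.35
position: [578.4, 180.7, 251.4]
eef_rot: [-1.482, -2.77, -0.0]
ft_force: [-0.9, -0.1, 0.9]
opening: 1.001
grasp_force: 0.0
```

Call:
{"method": "arm_command", "body": {
  "deltas": [
    {"dx": 0, "dy": 0, "dz": 0, "wx": 0, "wy": 0, "wz": 8, "claw": 100},
    {"dx": 0, "dy": 0, "dz": 0, "wx": 0, "wy": 0, "wz": 16, "claw": 100},
    {"dx": 0, "dy": 0, "dz": 0, "wx": 0, "wy": 0, "wz": 24, "claw": 100},
    {"dx": 0, "dy": 0, "dz": 0, "wx": 0, "wy": 0, "wz": 32, "claw": 100},
    {"dx": 0, "dy": 0, "dz": 0, "wx": 0, "wy": 0, "wz": 34, "claw": 100}
  ]
}}

```text
t: 3.85
position: [578.1, 181.2, 251.3]
eef_rot: [2.223, 2.22, 0.0]
ft_force: [0.1, -0.0, 0.1]
opening: 1.001
grasp_force: 0.0
```

Run:
```python
from h import *
st=bot.read_state();print(st['t'],st['position'],st['qpos'].round(2));print(R.from_rotvec(st['eef_rot']).as_matrix().round(3))
im,k=snap('wrist','w2')
for q in ['rack_gate','board','block_mid','mat','cast1','brick3']:
    for d in imaging.mark_of('wrist',q)[:3]: print(q,round(d['conf'],2),np.round(d['position']),p2w(k,d['position'],{'block_mid':26,'cast1':8,'mat':3}.get(q,0))[:2].round(1))
```

```text
3.85 [578.10605359 181.19227788 251.32790376] [-0.75  0.33  0.48  1.63 -0.16  1.22 -0.23]
[[ 0.002  1.     0.   ]
 [ 1.    -0.002  0.   ]
 [ 0.     0.    -1.   ]]
rack_gate 0.6 [330. 120.] [591.6 251.1]
board 0.78 [331. 105.] [593.7 269.9]
block_mid 0.8 [322. 148.] [581.2 216.9]
mat 0.9 [214.  81.] [443.  298.6]
cast1 0.67 [230. 260.] [442.8  47.8]
cast1 0.56 [227. 172.] [450.5 181.7]
cast1 0.52 [236. 332.] [439.5 -84.1]
brick3 0.77 [336.  59.] [598.9 325. ]
```

View pics/w2.png

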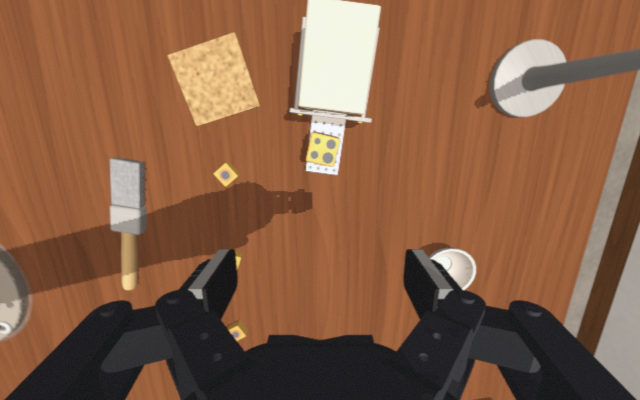

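The close view shows the block at (323,149), the board's end at (322,173), the gate's top edge from (290,111) to (371,121) and the mat at (214,81). Next I measure the rack's yaw.

Run:
```python
from h import *
k=cam('wrist')
def ln(a,b,z):
    A,B=p2w(k,a,z)[:2],p2w(k,b,z)[:2];d=B-A;return A.round(1),B.round(1),np.hypot(*d).round(1),np.degrees(np.arctan2(d[1],d[0])).round(2)
print('gate',ln((290,111),(371,121),60)); print('end',ln((306,172),(338,175),8))
print('brick side',ln((376,10),(363,117),83))
im=cv2.imread('pics/w2.png')
for q,z in (('block',44),('board',8),('brick3',83),('mat',3)):
    for d in imaging.cut_out('wrist',q)[:1]:
        m=d['region'].astype(np.uint8);c=max(cv2.findContours(m,0,2)[0],key=cv2.contourArea)
        W=np.array([p2w(k,p[0],z)[:2] for p in c],np.float32);print(q,d['conf'],d['rect'],cv2.minAreaRect(W))
m=cv2.inRange(cv2.cvtColor(im,cv2.COLOR_BGR2HSV),(20,100,120),(35,255,255))[100:200,270:380]
c=max(cv2.findContours(m,0,2)[0],key=cv2.contourArea)+[270,100]
print('yellow top',cv2.minAreaRect(np.array([p2w(k,p[0],44)[:2] for p in c],np.float32)))
cv2.imwrite('pics/c2.png',cv2.resize(im[90:200,270:390],None,fx=5,fy=5,interpolation=cv2.INTER_CUBIC))
```

```text
gate (array([544.9, 260.6]), array([636.5, 249.9]), np.float64(92.2), np.float64(-6.64))
end (array([559.4, 181.6]), array([603.6, 177.5]), np.float64(44.4), np.float64(-5.33))
brick side (array([632. , 352.1]), array([623.9, 254.2]), np.float64(98.3), np.float64(-94.7))
block 0.85 [323.2, 147.2, 36.2, 35.5] ((581.952880859375, 216.99038696289062), (36.82225036621094, 36.659950256347656), 76.66221618652344)
board 0.55 [328.1, 145.6, 38.1, 56.9] ((589.2288818359375, 243.21978759765625), (24.286108016967773, 42.549686431884766), 79.26882934570312)
brick3 0.88 [336.6, 59.0, 78.5, 116.4] ((595.8831787109375, 310.3592224121094), (99.98482513427734, 69.77366638183594), 83.71968078613281)
mat 0.92 [213.2, 81.0, 92.9, 92.5] ((443.2972412109375, 298.1658935546875), (90.54106140136719, 90.40184020996094), 17.052152633666992)
yellow top ((581.5671997070312, 216.39549255371094), (35.323970794677734, 35.084781646728516), 77.18801879882812)
```

View pics/c2.png

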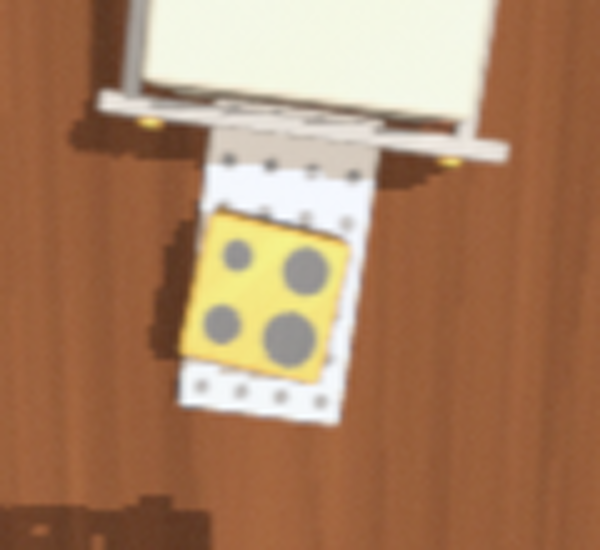

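The crop confirms it: the brass cube with four hollows is on the white board, turned about -13°, at (581.7,216.7). The rack axis is at about 84°. I'll grasp the block slightly off centre, away from the bricks.

Call:
{"method": "arm_command", "body": {
  "deltas": [
    {"dx": 0.03, "dy": 0.003, "dz": 0.03, "wx": 0, "wy": 0, "wz": 7, "claw": 100},
    {"dx": 0.03, "dy": 0.003, "dz": 0.07, "wx": 0, "wy": 0, "wz": 13, "claw": 100},
    {"dx": 0.03, "dy": 0.003, "dz": 0.11, "wx": 0, "wy": 0, "wz": 13, "claw": 100},
    {"dx": 0.03, "dy": 0.003, "dz": 0.15, "wx": 0, "wy": 0, "wz": 13, "claw": 100},
    {"dx": 0.03, "dy": 0.003, "dz": 0.15, "wx": 0, "wy": 0, "wz": 13, "claw": 100}
  ]
}}

```text
t: 4.9
position: [576.5, 209.9, 95.8]
eef_rot: [-2.455, -1.956, 0.018]
ft_force: [-0.2, 0.1, -0.5]
opening: 1.004
grasp_force: 0.0
```

Call:
{"method": "arm_command", "body": {
  "deltas": [
    {"dx": 0, "dy": 0, "dz": 0.025, "wx": 0, "wy": 0, "wz": 0, "claw": 100},
    {"dx": 0, "dy": 0, "dz": 0.05, "wx": 0, "wy": 0, "wz": 0, "claw": 100},
    {"dx": 0, "dy": 0, "dz": 0.07, "wx": 0, "wy": 0, "wz": 0, "claw": 100},
    {"dx": 0, "dy": 0, "dz": 0.082, "wx": 0, "wy": 0, "wz": 0, "claw": 100},
    {"dx": 0, "dy": 0, "dz": 0.086, "wx": 0, "wy": 0, "wz": 0, "claw": 100}
  ]
}}

```text
t: 5.4
position: [581.6, 211.2, 15.7]
eef_rot: [-2.457, -1.957, -0.001]
ft_force: [-0.8, 0.2, 0.2]
opening: 1.0
grasp_force: 0.0
```

Call:
{"method": "arm_command", "body": {
  "deltas": [
    {"dx": 0, "dy": 0, "dz": 0, "wx": 0, "wy": 0, "wz": 0, "claw": 0},
    {"dx": 0, "dy": 0, "dz": 0, "wx": 0, "wy": 0, "wz": 0, "claw": 0},
    {"dx": 0, "dy": 0, "dz": 0, "wx": 0, "wy": 0, "wz": 0, "claw": 0},
    {"dx": 0, "dy": 0, "dz": 0, "wx": 0, "wy": 0, "wz": 0, "claw": 0},
    {"dx": 0, "dy": 0, "dz": 0, "wx": 0, "wy": 0, "wz": 0, "claw": 0}
  ]
}}

```text
t: 5.9
position: [581.8, 211.4, 16.6]
eef_rot: [2.457, 1.957, 0.003]
ft_force: [-1.6, 0.4, 6.5]
opening: 0.406
grasp_force: 62.1
```

Call:
{"method": "arm_command", "body": {
  "deltas": [
    {"dx": 0, "dy": 0, "dz": 0, "wx": 0, "wy": 0, "wz": 0, "claw": 0},
    {"dx": 0, "dy": 0, "dz": 0, "wx": 0, "wy": 0, "wz": 0, "claw": 0},
    {"dx": 0, "dy": 0, "dz": 0, "wx": 0, "wy": 0, "wz": 0, "claw": 0},
    {"dx": 0, "dy": 0, "dz": 0, "wx": 0, "wy": 0, "wz": 0, "claw": 0},
    {"dx": 0, "dy": 0, "dz": 0, "wx": 0, "wy": 0, "wz": 0, "claw": 0}
  ]
}}

```text
t: 6.4
position: [581.9, 211.4, 16.6]
eef_rot: [-2.458, -1.957, -0.003]
ft_force: [-1.2, 0.0, 5.9]
opening: 0.411
grasp_force: 62.1
```

Call:
{"method": "arm_command", "body": {
  "deltas": [
    {"dx": 0, "dy": 0, "dz": -0.005, "wx": 0, "wy": 0, "wz": 0, "claw": 0},
    {"dx": 0, "dy": 0, "dz": -0.02, "wx": 0, "wy": 0, "wz": 0, "claw": 0},
    {"dx": 0, "dy": 0, "dz": -0.045, "wx": 0, "wy": 0, "wz": 0, "claw": 0},
    {"dx": 0, "dy": 0, "dz": -0.075, "wx": 0, "wy": 0, "wz": 0, "claw": 0},
    {"dx": 0, "dy": 0, "dz": -0.1, "wx": 0, "wy": 0, "wz": 0, "claw": 0}
  ]
}}

```text
t: 6.9
position: [581.2, 210.8, 117.3]
eef_rot: [2.458, 1.957, 0.001]
ft_force: [0.4, 0.5, -2.9]
opening: 0.409
grasp_force: 61.0
```

Call:
{"method": "arm_command", "body": {
  "deltas": [
    {"dx": 0.008, "dy": -0.025, "dz": 0, "wx": 0, "wy": 0, "wz": 0, "claw": 0},
    {"dx": 0.02, "dy": -0.065, "dz": 0, "wx": 0, "wy": 0, "wz": 0, "claw": 0},
    {"dx": 0.033, "dy": -0.105, "dz": 0, "wx": 0, "wy": 0, "wz": 0, "claw": 0},
    {"dx": 0.044, "dy": -0.14, "dz": 0, "wx": 0, "wy": 0, "wz": 0, "claw": 0},
    {"dx": 0.048, "dy": -0.154, "dz": 0, "wx": 0, "wy": 0, "wz": 0, "claw": 0}
  ]
}}

```text
t: 7.4
position: [437.5, 294.7, 115.5]
eef_rot: [-2.451, -1.961, 0.003]
ft_force: [-0.1, 0.3, -3.4]
opening: 0.408
grasp_force: 61.1
```

Call:
{"method": "arm_command", "body": {
  "deltas": [
    {"dx": 0, "dy": 0, "dz": 0.02, "wx": 0, "wy": 0, "wz": 0, "claw": 0},
    {"dx": 0, "dy": 0, "dz": 0.045, "wx": 0, "wy": 0, "wz": 0, "claw": 0},
    {"dx": 0, "dy": 0, "dz": 0.065, "wx": 0, "wy": 0, "wz": 0, "claw": 0},
    {"dx": 0, "dy": 0, "dz": 0.08, "wx": 0, "wy": 0, "wz": 0, "claw": 0},
    {"dx": 0, "dy": 0, "dz": 0.09, "wx": 0, "wy": 0, "wz": 0, "claw": 0}
  ]
}}

```text
t: 7.9
position: [441.3, 291.9, 24.7]
eef_rot: [2.458, 1.957, -0.002]
ft_force: [0.1, 0.8, -3.2]
opening: 0.413
grasp_force: 40.8
```

Call:
{"method": "arm_command", "body": {
  "deltas": [
    {"dx": 0, "dy": 0, "dz": 0.004, "wx": 0, "wy": 0, "wz": 0, "claw": 0},
    {"dx": 0, "dy": 0, "dz": 0.008, "wx": 0, "wy": 0, "wz": 0, "claw": 0},
    {"dx": 0, "dy": 0, "dz": 0.012, "wx": 0, "wy": 0, "wz": 0, "claw": 0},
    {"dx": 0, "dy": 0, "dz": 0.013, "wx": 0, "wy": 0, "wz": 0, "claw": 0},
    {"dx": 0, "dy": 0, "dz": 0.013, "wx": 0, "wy": 0, "wz": 0, "claw": 0}
  ]
}}

```text
t: 8.4
position: [442.0, 292.4, 12.5]
eef_rot: [-2.458, -1.957, -0.001]
ft_force: [0.2, -0.5, -2.4]
opening: 0.411
grasp_force: 66.5
```

Call:
{"method": "arm_command", "body": {
  "deltas": [
    {"dx": 0, "dy": 0, "dz": 0.001, "wx": 0, "wy": 0, "wz": 0, "claw": 0},
    {"dx": 0, "dy": 0, "dz": 0.001, "wx": 0, "wy": 0, "wz": 0, "claw": 0},
    {"dx": 0, "dy": 0, "dz": 0.001, "wx": 0, "wy": 0, "wz": 0, "claw": 60},
    {"dx": 0, "dy": 0, "dz": 0.001, "wx": 0, "wy": 0, "wz": 0, "claw": 100},
    {"dx": 0, "dy": 0, "dz": 0.001, "wx": 0, "wy": 0, "wz": 0, "claw": 100}
  ]
}}

```text
t: 8.9
position: [442.2, 292.5, 11.7]
eef_rot: [-2.457, -1.957, -0.001]
ft_force: [-0.2, -0.4, 0.8]
opening: 0.904
grasp_force: 0.0
```

Call:
{"method": "arm_command", "body": {
  "deltas": [
    {"dx": 0, "dy": 0, "dz": 0, "wx": 0, "wy": 0, "wz": 0, "claw": 100},
    {"dx": 0, "dy": 0, "dz": -0.01, "wx": 0, "wy": 0, "wz": 0, "claw": 100},
    {"dx": 0, "dy": 0, "dz": -0.04, "wx": 0, "wy": 0, "wz": 0, "claw": 100},
    {"dx": 0, "dy": 0, "dz": -0.09, "wx": 0, "wy": 0, "wz": 0, "claw": 100},
    {"dx": 0, "dy": 0, "dz": -0.13, "wx": 0, "wy": 0, "wz": 0, "claw": 100}
  ]
}}

```text
t: 9.4
position: [442.2, 292.2, 144.0]
eef_rot: [2.458, 1.956, 0.002]
ft_force: [-0.1, 0.7, 0.3]
opening: 1.002
grasp_force: 0.0
```

Call:
{"method": "arm_command", "body": {
  "deltas": [
    {"dx": -0.025, "dy": 0.04, "dz": 0, "wx": 0, "wy": 0, "wz": 0, "claw": 100},
    {"dx": -0.05, "dy": 0.08, "dz": 0, "wx": 0, "wy": 0, "wz": 0, "claw": 100},
    {"dx": -0.075, "dy": 0.12, "dz": 0, "wx": 0, "wy": 0, "wz": 0, "claw": 100},
    {"dx": -0.1, "dy": 0.16, "dz": 0, "wx": 0, "wy": 0, "wz": 0, "claw": 100},
    {"dx": -0.107, "dy": 0.169, "dz": 0, "wx": 0, "wy": 0, "wz": -6.8, "claw": 100}
  ]
}}

```text
t: 9.9
position: [586.4, 143.7, 142.7]
eef_rot: [2.338, 2.09, 0.002]
ft_force: [-0.9, 0.2, -0.8]
opening: 1.003
grasp_force: 0.0
```

Call:
{"method": "arm_command", "body": {
  "deltas": [
    {"dx": 0, "dy": 0, "dz": 0, "wx": 0, "wy": 0, "wz": 0, "claw": 100},
    {"dx": 0, "dy": 0, "dz": 0, "wx": 0, "wy": 0, "wz": 0, "claw": 100}
  ]
}}

```text
t: 10.1
position: [582.0, 151.0, 141.5]
eef_rot: [-2.338, -2.096, -0.0]
ft_force: [-0.4, 1.2, 0.7]
opening: 0.998
grasp_force: 0.0
```

Run:
```python
from h import *
st=bot.read_state();print(st['t'],st['position']);print(R.from_rotvec(st['eef_rot']).as_matrix().round(3))
im,k=snap('wrist','w3')
for d in imaging.cut_out('wrist','board')[:1]:
        m=d['region'].astype(np.uint8);c=max(cv2.findContours(m,0,2)[0],key=cv2.contourArea)
        W=np.array([p2w(k,p[0],8)[:2] for p in c],np.float32);print(d['conf'],d['rect'],cv2.minAreaRect(W),cv2.boxPoints(cv2.minAreaRect(W)).round(1).tolist())
a,ks=snap('scene')
r=[d for d in imaging.mark_of('scene','block')][:2]
for d in r: print(d['conf'],p2w(ks,d['position'],3).round())
b=cv2.resize(a[240:330,380:480],None,fx=4,fy=4)
cv2.imwrite('pics/c3.png',np.hstack([im[:, :],b[:360].repeat(1,0) if 0 else cv2.copyMakeBorder(b,0,40,0,0,0)])[:,:,::-1][:, -800:])
```

```text
10.1 [581.95496745 151.00586346 141.52662085]
[[ 0.109  0.994 -0.001]
 [ 0.994 -0.109  0.001]
 [ 0.001 -0.001 -1.   ]]
0.69 [318.5, 122.2, 48.7, 85.2] ((585.9154663085938, 218.2387237548828), (75.15971374511719, 43.46006774902344), 82.45744323730469) [[559.4000244140625, 183.8000030517578], [602.5, 178.10000610351562], [612.4000244140625, 252.60000610351562], [569.2999877929688, 258.29998779296875]]
0.76 [442. 296.   3.]
0.36 [ 596. -247.    3.]
```

View pics/c3.png

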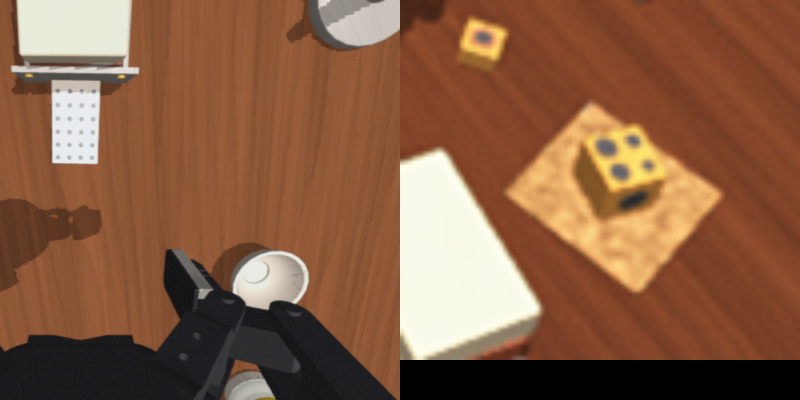

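The block stands on the cork mat (crop, around (622,170)). The board's clear end is at about (581,181) in world coordinates. I'll grasp it there.

Call:
{"method": "arm_command", "body": {
  "deltas": [
    {"dx": 0.025, "dy": -0.004, "dz": 0.02, "wx": 0, "wy": 0, "wz": 0, "claw": 100},
    {"dx": 0.044, "dy": -0.004, "dz": 0.05, "wx": 0, "wy": 0, "wz": 0, "claw": 100},
    {"dx": 0.044, "dy": -0.004, "dz": 0.09, "wx": 0, "wy": 0, "wz": 0, "claw": 100},
    {"dx": 0.044, "dy": -0.004, "dz": 0.12, "wx": 0, "wy": 0, "wz": 0, "claw": 100},
    {"dx": 0.044, "dy": -0.004, "dz": 0.128, "wx": 0, "wy": 0, "wz": 0, "claw": 100}
  ]
}}

```text
t: 10.8
position: [579.7, 195.1, 9.9]
eef_rot: [-2.333, -2.1, 0.01]
ft_force: [0.2, 0.3, 0.1]
opening: 1.001
grasp_force: 0.0
```

Call:
{"method": "arm_command", "body": {
  "deltas": [
    {"dx": 0, "dy": 0, "dz": 0.005, "wx": 0, "wy": 0, "wz": 0, "claw": 100},
    {"dx": 0, "dy": 0, "dz": 0.01, "wx": 0, "wy": 0, "wz": 0, "claw": 100},
    {"dx": 0, "dy": 0, "dz": 0.01, "wx": 0, "wy": 0, "wz": 0, "claw": 80},
    {"dx": 0, "dy": 0, "dz": 0.01, "wx": 0, "wy": 0, "wz": 0, "claw": 65},
    {"dx": 0, "dy": 0, "dz": 0.01, "wx": 0, "wy": 0, "wz": 0, "claw": 58}
  ]
}}

```text
t: 11.3
position: [584.1, 194.6, 4.4]
eef_rot: [2.337, 2.099, 0.003]
ft_force: [0.5, -0.1, 0.4]
opening: 0.585
grasp_force: 0.0
```

Call:
{"method": "arm_command", "body": {
  "deltas": [
    {"dx": 0, "dy": 0, "dz": 0, "wx": 0, "wy": 0, "wz": 0, "claw": 0},
    {"dx": 0, "dy": 0, "dz": 0, "wx": 0, "wy": 0, "wz": 0, "claw": 0},
    {"dx": 0, "dy": 0, "dz": 0, "wx": 0, "wy": 0, "wz": 0, "claw": 0},
    {"dx": 0, "dy": 0, "dz": 0, "wx": 0, "wy": 0, "wz": 0, "claw": 0},
    {"dx": 0, "dy": 0, "dz": 0, "wx": 0, "wy": 0, "wz": 0, "claw": 0}
  ]
}}

```text
t: 11.8
position: [583.4, 194.6, 4.8]
eef_rot: [-2.337, -2.099, -0.001]
ft_force: [-1.9, 0.3, 6.9]
opening: 0.47
grasp_force: 59.5
```

Call:
{"method": "arm_command", "body": {
  "deltas": [
    {"dx": -0.002, "dy": 0, "dz": 0, "wx": 0, "wy": 0, "wz": 0, "claw": 0},
    {"dx": -0.006, "dy": 0, "dz": 0, "wx": 0, "wy": 0, "wz": 0, "claw": 0},
    {"dx": -0.011, "dy": 0, "dz": 0, "wx": 0, "wy": 0, "wz": 0, "claw": 0},
    {"dx": -0.016, "dy": 0, "dz": 0, "wx": 0, "wy": 0, "wz": 0, "claw": 0},
    {"dx": -0.02, "dy": 0, "dz": 0, "wx": 0, "wy": 0, "wz": 0, "claw": 0}
  ]
}}

```text
t: 12.3
position: [582.8, 182.0, 4.9]
eef_rot: [-2.331, -2.1, -0.015]
ft_force: [1.1, 11.2, 1.2]
opening: 0.469
grasp_force: 60.3
```

Run:
```python
from h import *
st=bot.read_state();print(st['t'],st['position'],st['ft_force'],st['torque']);print(R.from_rotvec(st['eef_rot']).as_matrix().round(3))
im,k=snap('wrist','w4')
```

```text
12.3 [582.78099752 181.96633062   4.8979682 ] [ 1.07681031 11.18833578  1.19150548] [ 2.32533655 -0.16943141 -0.02686992]
[[ 0.104  0.995  0.004]
 [ 0.995 -0.104  0.009]
 [ 0.01   0.003 -1.   ]]
```

View pics/w4.png

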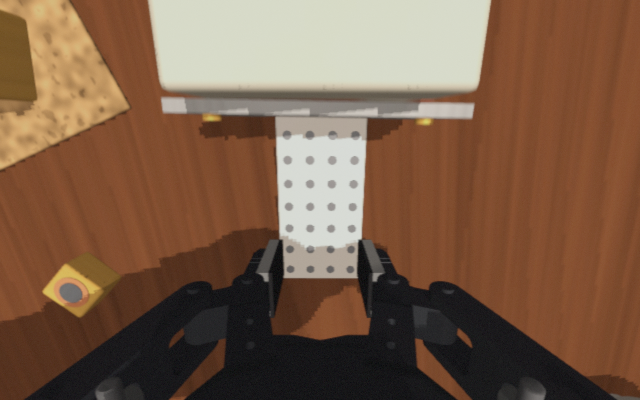

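The fingers hold the board's end (283-357, 278), and the board lies straight through the slot. I keep drawing it out.

Call:
{"method": "arm_command", "body": {
  "deltas": [
    {"dx": -0.005, "dy": 0, "dz": 0, "wx": 0, "wy": 0, "wz": 0, "claw": 0},
    {"dx": -0.01, "dy": 0, "dz": 0, "wx": 0, "wy": 0, "wz": 0, "claw": 0},
    {"dx": -0.015, "dy": 0, "dz": 0, "wx": 0, "wy": 0, "wz": 0, "claw": 0},
    {"dx": -0.02, "dy": 0, "dz": 0, "wx": 0, "wy": 0, "wz": 0, "claw": 0},
    {"dx": -0.025, "dy": 0, "dz": 0, "wx": 0, "wy": 0, "wz": 0, "claw": 0}
  ]
}}

```text
t: 12.85
position: [580.3, 158.1, 4.9]
eef_rot: [-2.33, -2.101, -0.016]
ft_force: [1.3, 12.3, 1.4]
opening: 0.468
grasp_force: 60.3
```

Call:
{"method": "arm_command", "body": {
  "deltas": [
    {"dx": -0.005, "dy": 0, "dz": 0, "wx": 0, "wy": 0, "wz": 0, "claw": 0},
    {"dx": -0.01, "dy": 0, "dz": 0, "wx": 0, "wy": 0, "wz": 0, "claw": 0},
    {"dx": -0.015, "dy": 0, "dz": 0, "wx": 0, "wy": 0, "wz": 0, "claw": 0},
    {"dx": -0.02, "dy": 0, "dz": 0, "wx": 0, "wy": 0, "wz": 0, "claw": 0},
    {"dx": -0.025, "dy": 0, "dz": 0, "wx": 0, "wy": 0, "wz": 0, "claw": 0}
  ]
}}

```text
t: 13.35
position: [577.9, 135.0, 4.9]
eef_rot: [-2.328, -2.101, -0.018]
ft_force: [1.3, 14.7, 1.8]
opening: 0.468
grasp_force: 60.4
```

Run:
```python
from h import *
st=bot.read_state();print(st['t'],st['position'],st['ft_force'],st['torque']);print(R.from_rotvec(st['eef_rot']).as_matrix().round(3))
im,k=snap('wrist','w5')
g=[80,130,110]
# board white mask rows -> near end
for d in imaging.cut_out('wrist','board')[:1]: print(d['conf'],d['rect'])
for d in imaging.mark_of('wrist','brick3')[:1]: print(d, p2w(k,d['position'],58))
```

```text
13.35 [577.90730647 134.95987326   4.89850786] [ 1.25707787 14.69717008  1.8245287 ] [ 3.2205497  -0.24726019 -0.01291223]
[[ 0.102  0.995  0.005]
 [ 0.995 -0.102  0.012]
 [ 0.013  0.004 -1.   ]]
0.57 [323.7, 140.4, 103.0, 278.5]
```

View pics/w5.png

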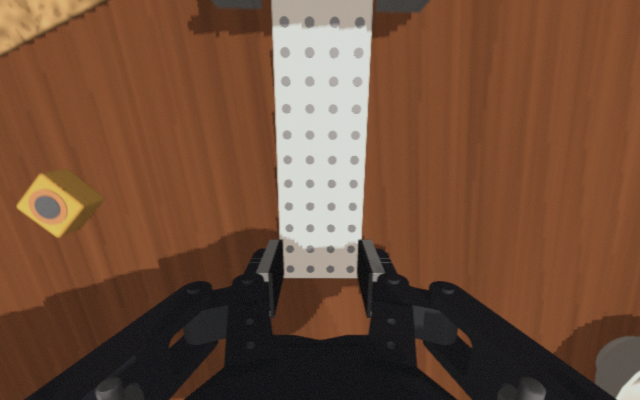

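The board is sliding out straight (columns 275-370).

Call:
{"method": "arm_command", "body": {
  "deltas": [
    {"dx": -0.004, "dy": 0, "dz": 0, "wx": 0, "wy": 0, "wz": 0, "claw": 0},
    {"dx": -0.008, "dy": 0, "dz": 0, "wx": 0, "wy": 0, "wz": 0, "claw": 0},
    {"dx": -0.012, "dy": 0, "dz": 0, "wx": 0, "wy": 0, "wz": 0, "claw": 0},
    {"dx": -0.016, "dy": 0, "dz": 0, "wx": 0, "wy": 0, "wz": 0, "claw": 0},
    {"dx": -0.02, "dy": 0, "dz": 0, "wx": 0, "wy": 0, "wz": 0, "claw": 0}
  ]
}}

```text
t: 14.0
position: [575.5, 108.0, 4.8]
eef_rot: [-2.335, -2.1, -0.009]
ft_force: [1.3, 5.6, 4.2]
opening: 0.47
grasp_force: 61.5
```

Call:
{"method": "arm_command", "body": {
  "deltas": [
    {"dx": -0.004, "dy": 0, "dz": 0, "wx": 0, "wy": 0, "wz": 0, "claw": 0},
    {"dx": -0.008, "dy": 0, "dz": 0, "wx": 0, "wy": 0, "wz": 0, "claw": 0},
    {"dx": -0.012, "dy": 0, "dz": 0, "wx": 0, "wy": 0, "wz": 0, "claw": 0},
    {"dx": -0.016, "dy": 0, "dz": 0, "wx": 0, "wy": 0, "wz": 0, "claw": 0},
    {"dx": -0.02, "dy": 0, "dz": 0, "wx": 0, "wy": 0, "wz": 0, "claw": 0}
  ]
}}

```text
t: 14.5
position: [573.4, 87.1, 4.8]
eef_rot: [2.336, 2.1, 0.008]
ft_force: [1.1, 3.6, 5.4]
opening: 0.468
grasp_force: 61.7
```

Call:
{"method": "arm_command", "body": {
  "deltas": [
    {"dx": -0.005, "dy": 0, "dz": 0, "wx": 0, "wy": 0, "wz": 0, "claw": 0},
    {"dx": -0.01, "dy": 0, "dz": 0, "wx": 0, "wy": 0, "wz": 0, "claw": 0},
    {"dx": -0.015, "dy": 0, "dz": 0, "wx": 0, "wy": 0, "wz": 0, "claw": 0},
    {"dx": -0.02, "dy": 0, "dz": 0, "wx": 0, "wy": 0, "wz": 0, "claw": 0},
    {"dx": -0.025, "dy": 0, "dz": 0, "wx": 0, "wy": 0, "wz": 0, "claw": 0}
  ]
}}

```text
t: 15.0
position: [570.7, 62.0, 4.8]
eef_rot: [2.336, 2.1, 0.007]
ft_force: [1.3, 3.0, 6.3]
opening: 0.47
grasp_force: 61.8
```

Call:
{"method": "arm_command", "body": {
  "deltas": [
    {"dx": 0, "dy": 0, "dz": 0, "wx": 0, "wy": 0, "wz": 0, "claw": 0},
    {"dx": 0, "dy": 0, "dz": 0, "wx": 0, "wy": 0, "wz": 0, "claw": 0}
  ]
}}

```text
t: 15.2
position: [570.6, 60.6, 4.8]
eef_rot: [2.337, 2.098, 0.006]
ft_force: [-0.2, 3.1, 5.8]
opening: 0.47
grasp_force: 61.9
```

Run:
```python
from h import *
st=bot.read_state();print(st['t'],st['position'],st['ft_force'],st['torque'],st['opening'])
a,ka=snap('scene','s6');b,kb=snap('side','d6')
A=cv2.resize(a[200:360,290:470],None,fx=2.2,fy=2.2);B=cv2.resize(b[110:270,220:400],None,fx=2.2,fy=2.2)
cv2.imwrite('pics/c6.png',np.hstack([A,B])[:,:,::-1])
```

```text
15.2 [570.57922459  60.61352914   4.80532858] [-0.2387927   3.11389758  5.7728643 ] [ 0.49648974  0.00260816 -0.05688135] 0.46976309599939514
```

View pics/c6.png

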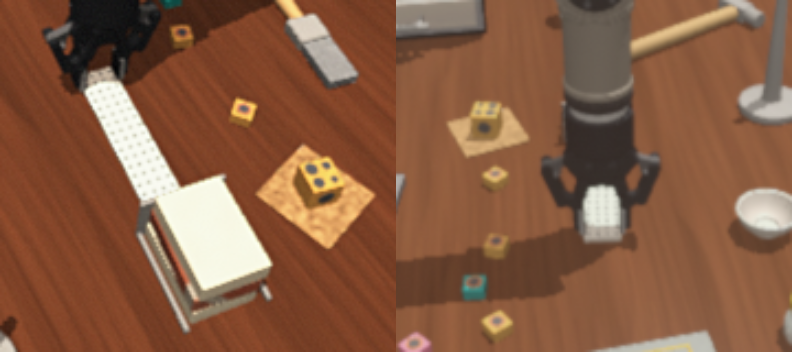

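The board is out and the bricks still look stacked. I release the board and rise for a look.

Call:
{"method": "arm_command", "body": {
  "deltas": [
    {"dx": 0, "dy": 0, "dz": 0, "wx": 0, "wy": 0, "wz": 0, "claw": 60},
    {"dx": 0, "dy": 0, "dz": 0, "wx": 0, "wy": 0, "wz": 0, "claw": 80},
    {"dx": 0, "dy": 0, "dz": 0, "wx": 0, "wy": 0, "wz": 0, "claw": 100},
    {"dx": 0, "dy": 0, "dz": 0, "wx": 0, "wy": 0, "wz": 0, "claw": 100},
    {"dx": 0, "dy": 0, "dz": -0.02, "wx": 0, "wy": 0, "wz": 0, "claw": 100}
  ]
}}

```text
t: 15.8
position: [566.3, 59.8, 21.2]
eef_rot: [-2.335, -2.097, 0.008]
ft_force: [0.1, 0.5, -0.2]
opening: 1.003
grasp_force: 0.0
```

Call:
{"method": "arm_command", "body": {
  "deltas": [
    {"dx": 0, "dy": 0, "dz": -0.045, "wx": 0, "wy": 0, "wz": 0, "claw": 100},
    {"dx": 0.025, "dy": 0, "dz": -0.08, "wx": 0, "wy": 0, "wz": 0, "claw": 100},
    {"dx": 0.06, "dy": 0, "dz": -0.12, "wx": 0, "wy": 0, "wz": 0, "claw": 100},
    {"dx": 0.08, "dy": 0, "dz": -0.16, "wx": 0, "wy": 0, "wz": 0, "claw": 100},
    {"dx": 0.08, "dy": 0, "dz": -0.2, "wx": 0, "wy": 0, "wz": 0, "claw": 100}
  ]
}}

```text
t: 16.3
position: [577.0, 144.7, 224.7]
eef_rot: [-2.329, -2.106, -0.002]
ft_force: [0.6, 0.2, 0.6]
opening: 1.002
grasp_force: 0.0
```

Call:
{"method": "arm_command", "body": {
  "deltas": [
    {"dx": 0, "dy": 0, "dz": 0, "wx": 0, "wy": 0, "wz": 0, "claw": 100},
    {"dx": 0, "dy": 0, "dz": 0, "wx": 0, "wy": 0, "wz": 0, "claw": 100}
  ]
}}

```text
t: 16.5
position: [577.7, 139.5, 224.0]
eef_rot: [2.337, 2.099, 0.003]
ft_force: [-0.1, 0.5, -1.0]
opening: 0.997
grasp_force: 0.0
```

```bash
cat >> h.py <<'E'
def rectof(camn,k,q,z,n=1):
    for d in imaging.cut_out(camn,q)[:n]:
        c=max(cv2.findContours(d['region'].astype(np.uint8),0,2)[0],key=cv2.contourArea)
        r=cv2.minAreaRect(np.array([p2w(k,p[0],z)[:2] for p in c],np.float32))
        print(q,round(d['conf'],2),np.round(d['rect']),[np.round(x,1) for x in r])
def pose():
    st=bot.read_state();print(st['t'],st['position'].round(1),'tool xy:',R.from_rotvec(st['eef_rot']).as_matrix()[:,:2].round(3).tolist(),'q',st['qpos'].round(2))
E
python3 - <<'E'
from h import *
pose(); im,k=snap('wrist','w7')
rectof('wrist',k,'board',8); rectof('wrist',k,'brick3',75); rectof('wrist',k,'brick2',50); rectof('wrist',k,'brick1',25)
E
```

```text
16.5 [577.7 139.5 224. ] tool xy: [[0.107, 0.994], [0.994, -0.107], [0.001, 0.001]] q [-0.71  0.34  0.52  1.7  -0.18  1.15 -0.26]
board 0.87 [325. 173.  34. 137.] [array([580.5, 136.3]), array([178. ,  44.2]), np.float64(83.5)]
brick3 0.72 [320.  34.  76.  66.] [array([594.7, 284.9]), array([53.9, 69.5]), np.float64(83.0)]
brick2 0.72 [320.  34.  76.  66.] [array([595.5, 291.3]), array([58.5, 75.5]), np.float64(83.0)]
brick1 0.72 [320.  34.  76.  66.] [array([596.2, 297.6]), array([63.1, 81.4]), np.float64(83.0)]
```

View pics/w7.png

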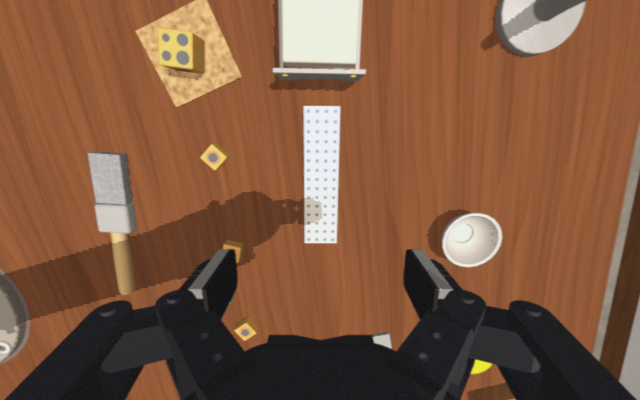

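The stack is square behind the gate, and the board lies free at world (580,136). Now the shield.

Call:
{"method": "arm_command", "body": {
  "deltas": [
    {"dx": -0.04, "dy": 0, "dz": -0.013, "wx": 0, "wy": 0, "wz": 0, "claw": 100},
    {"dx": -0.08, "dy": 0, "dz": -0.026, "wx": 0, "wy": 0, "wz": 0, "claw": 100},
    {"dx": -0.12, "dy": 0, "dz": -0.026, "wx": 0, "wy": 0, "wz": 0, "claw": 100},
    {"dx": -0.16, "dy": 0, "dz": -0.026, "wx": 0, "wy": 0, "wz": 0, "claw": 100},
    {"dx": -0.205, "dy": 0, "dz": -0.026, "wx": 0, "wy": 0, "wz": 0, "claw": 100}
  ]
}}

```text
t: 17.25
position: [554.9, -65.0, 248.5]
eef_rot: [-2.335, -2.1, 0.001]
ft_force: [0.9, 0.3, 0.1]
opening: 0.998
grasp_force: 0.0
```

Call:
{"method": "arm_command", "body": {
  "deltas": [
    {"dx": -0.042, "dy": 0, "dz": 0, "wx": 0, "wy": 0, "wz": 0, "claw": 100},
    {"dx": -0.084, "dy": 0, "dz": 0, "wx": 0, "wy": 0, "wz": 0, "claw": 100},
    {"dx": -0.126, "dy": 0, "dz": 0, "wx": 0, "wy": 0, "wz": 0, "claw": 100},
    {"dx": -0.168, "dy": 0, "dz": 0, "wx": 0, "wy": 0, "wz": 0, "claw": 100},
    {"dx": -0.207, "dy": -0.004, "dz": 0, "wx": 0, "wy": 0, "wz": 0, "claw": 100}
  ]
}}

```text
t: 17.75
position: [528.7, -271.4, 248.3]
eef_rot: [-2.337, -2.098, 0.001]
ft_force: [0.5, -0.1, 0.6]
opening: 1.002
grasp_force: 0.0
```

Call:
{"method": "arm_command", "body": {
  "deltas": [
    {"dx": 0, "dy": 0, "dz": 0, "wx": 0, "wy": 0, "wz": 8, "claw": 100},
    {"dx": 0, "dy": 0, "dz": 0, "wx": 0, "wy": 0, "wz": 16, "claw": 100},
    {"dx": 0, "dy": 0, "dz": 0, "wx": 0, "wy": 0, "wz": 24, "claw": 100},
    {"dx": 0, "dy": 0, "dz": 0, "wx": 0, "wy": 0, "wz": 32, "claw": 100},
    {"dx": 0, "dy": 0, "dz": 0, "wx": 0, "wy": 0, "wz": 40, "claw": 100}
  ]
}}

```text
t: 18.25
position: [528.8, -269.6, 248.3]
eef_rot: [-2.917, -1.164, 0.002]
ft_force: [0.8, -0.5, -0.2]
opening: 1.005
grasp_force: 0.0
```

Call:
{"method": "arm_command", "body": {
  "deltas": [
    {"dx": 0, "dy": 0, "dz": 0, "wx": 0, "wy": 0, "wz": 8, "claw": 100},
    {"dx": 0, "dy": 0, "dz": 0, "wx": 0, "wy": 0, "wz": 16, "claw": 100},
    {"dx": 0, "dy": 0, "dz": 0, "wx": 0, "wy": 0, "wz": 24, "claw": 100},
    {"dx": 0, "dy": 0, "dz": 0, "wx": 0, "wy": 0, "wz": 32, "claw": 100},
    {"dx": 0, "dy": 0, "dz": 0, "wx": 0, "wy": 0, "wz": 38, "claw": 100}
  ]
}}

```text
t: 18.75
position: [528.9, -269.4, 248.3]
eef_rot: [-3.137, -0.152, 0.003]
ft_force: [0.0, -0.4, 0.2]
opening: 0.998
grasp_force: 0.0
```

Call:
{"method": "arm_command", "body": {
  "deltas": [
    {"dx": 0, "dy": 0, "dz": 0, "wx": 0, "wy": 0, "wz": 0, "claw": 100},
    {"dx": 0, "dy": 0, "dz": 0, "wx": 0, "wy": 0, "wz": 0, "claw": 100}
  ]
}}

```text
t: 18.95
position: [529.1, -269.5, 248.6]
eef_rot: [-3.137, -0.164, 0.002]
ft_force: [1.4, 0.5, -0.3]
opening: 1.001
grasp_force: 0.0
```

Run:
```python
from h import *
pose(); im,k=snap('wrist','w8')
for q,z in (('stand_mid',6),('stand',0),('shield_hinge',22),('shield_rod',22)):
    for d in imaging.mark_of('wrist',q)[:2]: print(q,round(d['conf'],2),np.round(d['position']),p2w(k,d['position'],z)[:2].round(1),p2w(k,d['position'],z+28)[:2].round(1))
```

```text
18.95 [ 529.1 -269.5  248.6] tool xy: [[0.995, 0.104], [0.104, -0.995], [-0.001, -0.0]] q [-0.33  0.44  0.99  1.67 -0.39  1.24 -0.72]
stand_mid 0.83 [302. 110.] [ 608.2 -237.4] [ 607.7 -239.2]
stand_mid 0.53 [309. 108.] [ 611.5 -245.7] [ 610.8 -246.9]
stand 0.73 [307. 110.] [ 608.8 -243.1] [ 608.3 -244.4]
shield_hinge 0.74 [418. 112.] [ 620.3 -381.9] [ 618.9 -372.8]
shield_rod 0.96 [338. 198.] [ 500.7 -296.4] [ 508.3 -293.8]
```

View pics/w8.png

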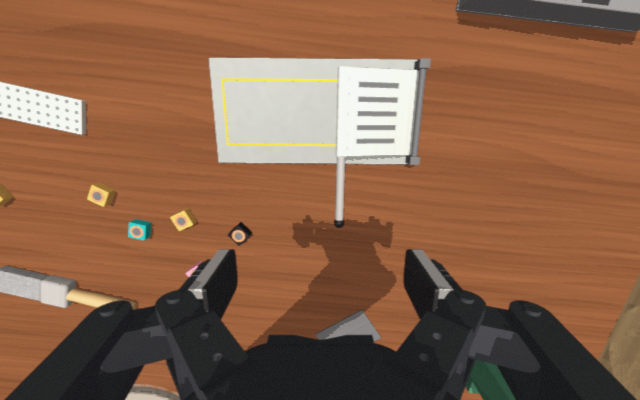

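The stand is at (210-428, 58-166), with the shield hinge at column 418 and the rod running down at (340,160-225). Now I fit the stand's pose and the shield's angle.

```bash
cat > stand.py <<'E'
from h import *
from scipy.optimize import least_squares
def T(p,P):
    x,y,a=p;c,s=np.cos(a),np.sin(a);return [x+c*P[0]-s*P[1],y+s*P[0]+c*P[1],P[2]]
E
python3 - <<'E'
from stand import *
k=cam('wrist')
# p = pose of the stand origin; stand -y towards robot (image bottom); z 6
pts=[((-111.5,41.5,6),(223,80)),((-111.5,-41.5,6),(229,146)),((-125,65,6),(209,58)),((-125,-65,6),(218,163))]
for hz in [((135,0,22),(418,112))],[]:
    L=pts+hz
    f=lambda p:np.concatenate([w2p(k,T(p,P))-uv for P,uv in L])
    r=least_squares(f,[609,-248,-1.47]);p=r.x;print(p,np.degrees(p[2]),r.fun.round(1)[:])
    print('mid',T(p,(-10,0,6)),'hinge',T(p,(135,0,22)))
    for th in np.arange(0,.4,.05):
        P=lambda y:T(p,(135-98*np.cos(th),y,22+98*np.sin(th)))
        print(round(th,2),w2p(k,P(-52)).round(),w2p(k,P(-100)).round(),w2p(k,P(-130)).round(),np.round(P(-100)))
for e in [(338,198)]: print(p2w(k,e,22))
E
```

```text
[ 606.21295922 -249.10610859   -1.46456349] -83.91330677009233 [-1.2 -1.  -1.  -0.2 -0.1  0.5  1.8  0.3  0.5  0.6]
mid [np.float64(605.1526278531823), np.float64(-239.16248262636003), 6] hinge [np.float64(620.5274326481086), np.float64(-383.34505916568367), 22]
0.0 [339. 155.] [339. 191.] [338. 212.] [ 511. -297.   22.]
0.05 [340. 155.] [339. 192.] [339. 213.] [ 511. -297.   27.]
0.1 [340. 156.] [340. 192.] [339. 214.] [ 511. -297.   32.]
0.15 [341. 156.] [340. 193.] [340. 215.] [ 511. -298.   37.]
0.2 [342. 157.] [341. 194.] [341. 216.] [ 511. -298.   41.]
0.25 [343. 157.] [342. 195.] [342. 218.] [ 511. -300.   46.]
0.3 [344. 158.] [344. 196.] [343. 219.] [ 511. -301.   51.]
0.35 [346. 158.] [345. 197.] [345. 220.] [ 511. -302.   56.]
[ 604.22410002 -249.38883279   -1.48026049] -84.81267843921054 [-0.6 -0.8 -1.4 -0.   0.8  0.5  1.1  0.3]
mid [np.float64(603.3199779421439), np.float64(-239.42978849398096), 6] hinge [np.float64(616.4297481274887), np.float64(-383.8359307653104), 22]
0.0 [339. 157.] [338. 192.] [337. 214.] [ 508. -295.   22.]
0.05 [339. 157.] [338. 193.] [337. 215.] [ 508. -295.   27.]
0.1 [339. 158.] [338. 194.] [338. 216.] [ 508. -296.   32.]
0.15 [340. 158.] [339. 195.] [338. 217.] [ 508. -296.   37.]
0.2 [341. 159.] [340. 196.] [339. 218.] [ 508. -297.   41.]
0.25 [342. 159.] [341. 197.] [340. 220.] [ 508. -298.   46.]
0.3 [344. 160.] [342. 198.] [342. 221.] [ 508. -300.   51.]
0.35 [345. 161.] [344. 199.] [343. 222.] [ 509. -301.   56.]
[ 500.35414151 -296.85461927   22.        ]
```

Run:
```python
from stand import *
p=[605,-249.3,-1.472]
for n,f in (('side','d0'),('scene','s0')):
    k=cam(n)
    print(n,'mid',w2p(k,T(p,(-10,0,6))).round(),'cornerL',w2p(k,T(p,(-125,65,6))).round(),w2p(k,T(p,(-125,-65,6))).round(),w2p(k,T(p,(145,65,6))).round())
    for th in np.arange(0,.4,.1):
        P=lambda y:T(p,(135-98*np.cos(th),y,22+98*np.sin(th)))
        print(round(th,2),*[w2p(k,P(y)).round(1) for y in (50,-50,-100,-135)])
a=cv2.imread('pics/d0.png')[255:385,270:420];b=cv2.imread('pics/s0.png')[120:210,220:330]
cv2.imwrite('pics/c9.png',np.hstack([cv2.resize(a,(450,390)),cv2.resize(b,(330,270),).copy() if 0 else cv2.copyMakeBorder(cv2.resize(b,(330,270)),0,120,0,0,0)]))
```

```text
side mid [348. 305.] cornerL [361. 260.] [305. 270.] [407. 365.]
0.0 [379.5 313.7] [330.4 324. ] [305.1 329.3] [287. 333.]
0.1 [380.  310.8] [330.5 321.1] [305.  326.4] [286.8 330.2]
0.2 [380.6 308.3] [330.7 318.6] [305.  323.9] [286.6 327.7]
0.3 [381.4 306.1] [331.1 316.5] [305.1 321.9] [286.6 325.7]
scene mid [277. 173.] cornerL [277. 203.] [315. 186.] [236. 154.]
0.0 [254.9 166.1] [283.4 155.1] [296.9 149.9] [306.1 146.4]
0.1 [254.5 163.5] [283.1 152.6] [296.7 147.4] [306.  143.8]
0.2 [253.9 160.7] [282.7 149.8] [296.4 144.7] [305.7 141.1]
0.3 [253.2 157.8] [282.1 147. ] [295.9 141.8] [305.2 138.3]
```

View pics/c9.png

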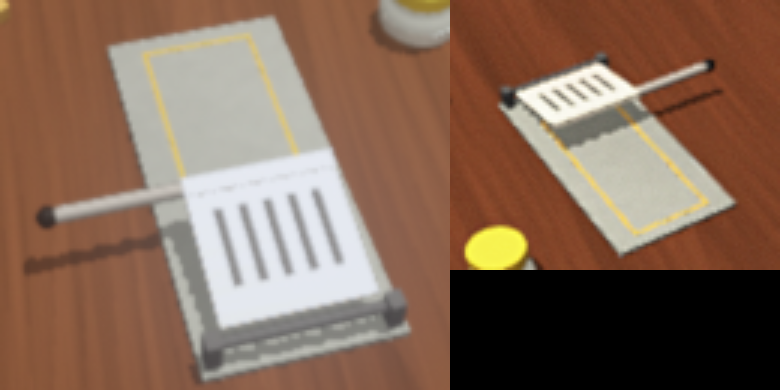

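Side crop: the ball at (46,215) and the shield edge at (183,187) give an angle of about 0.22 rad, so the rod's grip point is near (510,-298,43). I go down and pinch it.

Call:
{"method": "arm_command", "body": {
  "deltas": [
    {"dx": -0.022, "dy": 0.027, "dz": 0.03, "wx": 0, "wy": 0, "wz": 0, "claw": 100},
    {"dx": -0.022, "dy": 0.027, "dz": 0.07, "wx": 0, "wy": 0, "wz": 0, "claw": 100},
    {"dx": -0.022, "dy": 0.027, "dz": 0.11, "wx": 0, "wy": 0, "wz": 0, "claw": 100},
    {"dx": -0.022, "dy": 0.027, "dz": 0.15, "wx": 0, "wy": 0, "wz": 0, "claw": 100},
    {"dx": -0.022, "dy": 0.027, "dz": 0.18, "wx": 0, "wy": 0, "wz": 0, "claw": 100}
  ]
}}

```text
t: 19.7
position: [509.5, -297.9, 66.9]
eef_rot: [-3.136, -0.161, 0.002]
ft_force: [0.6, 0.2, -0.1]
opening: 0.999
grasp_force: 0.0
```

Call:
{"method": "arm_command", "body": {
  "deltas": [
    {"dx": 0, "dy": 0, "dz": 0.02, "wx": 0, "wy": 0, "wz": 0, "claw": 100},
    {"dx": 0, "dy": 0, "dz": 0.035, "wx": 0, "wy": 0, "wz": 0, "claw": 80},
    {"dx": 0, "dy": 0, "dz": 0.043, "wx": 0, "wy": 0, "wz": 0, "claw": 60},
    {"dx": 0, "dy": 0, "dz": 0.043, "wx": 0, "wy": 0, "wz": 0, "claw": 40},
    {"dx": 0, "dy": 0, "dz": 0.043, "wx": 0, "wy": 0, "wz": 0, "claw": 30}
  ]
}}

```text
t: 20.2
position: [510.9, -299.2, 27.2]
eef_rot: [3.137, 0.161, 0.002]
ft_force: [0.5, -0.7, -0.4]
opening: 0.33
grasp_force: 0.0
```

Call:
{"method": "arm_command", "body": {
  "deltas": [
    {"dx": 0, "dy": 0, "dz": 0, "wx": 0, "wy": 0, "wz": 0, "claw": 20},
    {"dx": 0, "dy": 0, "dz": 0, "wx": 0, "wy": 0, "wz": 0, "claw": 10},
    {"dx": 0, "dy": 0, "dz": 0, "wx": 0, "wy": 0, "wz": 0, "claw": 0},
    {"dx": 0, "dy": 0, "dz": 0, "wx": 0, "wy": 0, "wz": 0, "claw": 0},
    {"dx": 0, "dy": 0, "dz": 0, "wx": 0, "wy": 0, "wz": 0, "claw": 0}
  ]
}}

```text
t: 20.7
position: [510.7, -296.1, 26.6]
eef_rot: [-3.133, -0.162, -0.0]
ft_force: [-0.4, 5.6, 3.2]
opening: 0.092
grasp_force: 58.5
```

Run:
```python
from stand import *
pose(); st=bot.read_state();print(st['opening'],st['grasp_force'],st['ft_force'])
p=np.array([605,-249.3,-1.472]);g=st['position']+[0,0,19]
d=g[:2]-p[:2];c,s=np.cos(p[2]),np.sin(p[2]);print('stand xy',c*d[0]+s*d[1],-s*d[0]+c*d[1],'expected x',135-98*np.cos(.22))
im,k=snap('wrist','w10')
```

```text
20.7 [ 510.7 -296.1   26.6] tool xy: [[0.995, 0.103], [0.103, -0.995], [0.001, -0.004]] q [-0.11  0.68  0.78  1.87 -0.63  0.86 -0.48]
0.09170724815023458 58.51462125778198 [-0.4128307   5.55222405  3.19452472]
stand xy 37.31962352266656 -98.45491995446199 expected x 39.36204996560066
```

Call:
{"method": "arm_command", "body": {
  "deltas": [
    {"dx": 0, "dy": 0, "dz": -0.0085, "wx": 0, "wy": 0, "wz": 0, "claw": 0},
    {"dx": 0, "dy": 0.003, "dz": -0.017, "wx": 0, "wy": 0, "wz": 0, "claw": 0},
    {"dx": 0, "dy": 0.006, "dz": -0.025, "wx": 0, "wy": 0, "wz": 0, "claw": 0},
    {"dx": 0, "dy": 0.011, "dz": -0.032, "wx": 0, "wy": 0, "wz": 0, "claw": 0},
    {"dx": 0, "dy": 0.016, "dz": -0.0395, "wx": 0, "wy": 0, "wz": 0, "claw": 0}
  ]
}}

```text
t: 21.25
position: [512.2, -312.3, 66.1]
eef_rot: [-3.133, -0.162, 0.0]
ft_force: [2.2, 5.8, -3.0]
opening: 0.09
grasp_force: 58.4
```

Call:
{"method": "arm_command", "body": {
  "deltas": [
    {"dx": 0, "dy": 0.006, "dz": -0.007, "wx": 0, "wy": 0, "wz": 0, "claw": 0},
    {"dx": 0, "dy": 0.012, "dz": -0.013, "wx": 0, "wy": 0, "wz": 0, "claw": 0},
    {"dx": 0, "dy": 0.019, "dz": -0.0185, "wx": 0, "wy": 0, "wz": 0, "claw": 0},
    {"dx": 0, "dy": 0.0265, "dz": -0.023, "wx": 0, "wy": 0, "wz": 0, "claw": 0},
    {"dx": 0, "dy": 0.034, "dz": -0.027, "wx": 0, "wy": 0, "wz": 0, "claw": 0}
  ]
}}

```text
t: 21.75
position: [515.0, -341.4, 94.4]
eef_rot: [-3.121, -0.163, 0.004]
ft_force: [-4.7, 18.0, 17.8]
opening: 0.093
grasp_force: 59.2
```

Call:
{"method": "arm_command", "body": {
  "deltas": [
    {"dx": 0, "dy": 0.008, "dz": -0.0035, "wx": 0, "wy": 0, "wz": 0, "claw": 0},
    {"dx": 0, "dy": 0.0165, "dz": -0.0065, "wx": 0, "wy": 0, "wz": 0, "claw": 0},
    {"dx": 0, "dy": 0.025, "dz": -0.008, "wx": 0, "wy": 0, "wz": 0, "claw": 0},
    {"dx": 0, "dy": 0.034, "dz": -0.0095, "wx": 0, "wy": 0, "wz": 0, "claw": 0},
    {"dx": 0, "dy": 0.034, "dz": -0.0095, "wx": 0, "wy": 0, "wz": 0, "claw": 0}
  ]
}}

```text
t: 22.25
position: [519.5, -385.3, 106.4]
eef_rot: [3.134, 0.158, 0.006]
ft_force: [-1.2, 2.8, 10.9]
opening: 0.089
grasp_force: 61.7
```

```bash
cat > sh.py <<'E'
from stand import *
pose(); st=bot.read_state();print(st['opening'],st['grasp_force'],st['ft_force'])
p=np.array([605,-249.3,-1.472]);g=st['position']+[0,0,19]
d=g[:2]-p[:2];c,s=np.cos(p[2]),np.sin(p[2]);x=c*d[0]+s*d[1];print('stand xy',x,-s*d[0]+c*d[1],'z',g[2],'th',np.arctan2(g[2]-22,135-x),'r',np.hypot(g[2]-22,135-x))
E
python3 sh.py
```

```text
22.25 [ 519.5 -385.3  106.4] tool xy: [[0.995, 0.1], [0.101, -0.995], [0.004, 0.003]] q [-0.    0.66  0.84  1.69 -0.56  1.04 -0.45]
0.0889371071623912 61.67896270751953 [-1.24512748  2.82051934 10.92770213]
stand xy 126.89128946657988 -98.54578246398772 z 125.43455303143249 th 1.4925617329291974 r 103.75190575274759
```

Call:
{"method": "arm_command", "body": {
  "deltas": [
    {"dx": 0, "dy": 0.003, "dz": 0, "wx": 0, "wy": 0, "wz": 0, "claw": 0},
    {"dx": 0, "dy": 0.006, "dz": 0, "wx": 0, "wy": 0, "wz": 0, "claw": 0},
    {"dx": 0, "dy": 0.006, "dz": 0, "wx": 0, "wy": 0, "wz": 0, "claw": 0},
    {"dx": 0, "dy": 0.006, "dz": 0, "wx": 0, "wy": 0, "wz": 0, "claw": 0}
  ]
}}

```text
t: 22.65
position: [520.0, -390.8, 106.7]
eef_rot: [3.135, 0.158, 0.006]
ft_force: [-1.3, 2.8, 11.9]
opening: 0.09
grasp_force: 61.8
```

```bash
python3 sh.py
python3 - <<'E'
from stand import *
p=[605,-249.3,-1.472]
for n in ('scene','side'):
    im,k=snap(n,'x_'+n)
    for q in ('shield_rod','shield_hinge'):
        for d in imaging.mark_of(n,q)[:1]: print(n,q,round(d['conf'],2),np.round(d['position'],1))
    print('hinge',w2p(k,T(p,(135,0,22))).round(1))
    for th in (1.37,1.47,1.57,1.67):
        P=lambda y:T(p,(135-98*np.cos(th),y,22+98*np.sin(th)))
        print(th,*[w2p(k,P(y)).round(1) for y in (50,-50,-100,-135)])
E
```

```text
22.65 [ 520.  -390.8  106.7] tool xy: [[0.995, 0.101], [0.101, -0.995], [0.003, 0.003]] q [ 0.01  0.67  0.84  1.68 -0.56  1.05 -0.44]
0.08965312554751051 61.801918745040894 [-1.34168829  2.84628687 11.93795213]
stand xy 132.45880063065684 -98.58264746080587 z 125.66004504971487 th 1.5462864928675395 r 103.69118879607691
scene shield_rod 0.69 [279.1 109.4]
scene shield_hinge 0.77 [258.3 143.9]
hinge [255.  144.6]
1.37 [239.5 127.2] [269.  117.3] [283.1 112.7] [292.6 109.5]
1.47 [238.  125.2] [267.5 115.5] [281.5 110.9] [291.  107.7]
1.57 [236.6 123.6] [266.  113.9] [280.  109.4] [289.5 106.3]
1.67 [235.3 122.2] [264.6 112.6] [278.5 108.1] [287.9 105. ]
side shield_rod 0.89 [312.6 340.8]
side shield_hinge 0.96 [370.  363.5]
hinge [371.7 363.5]
1.37 [399.8 315.5] [342.8 327.5] [313.3 333.8] [292.2 338.2]
1.47 [402.1 319.6] [344.5 331.9] [314.7 338.2] [293.3 342.8]
1.57 [404.4 324.2] [346.2 336.7] [316.  343.2] [294.5 347.9]
1.67 [406.6 329.2] [347.9 342.1] [317.5 348.7] [295.7 353.5]
```

Call:
{"method": "arm_command", "body": {
  "deltas": [
    {"dx": 0, "dy": 0.002, "dz": 0, "wx": 0, "wy": 0, "wz": 0, "claw": 0},
    {"dx": 0, "dy": 0.002, "dz": 0, "wx": 0, "wy": 0, "wz": 0, "claw": 0},
    {"dx": 0, "dy": 0.001, "dz": 0, "wx": 0, "wy": 0, "wz": 0, "claw": 40},
    {"dx": 0, "dy": 0.001, "dz": 0, "wx": 0, "wy": 0, "wz": 0, "claw": 40},
    {"dx": 0, "dy": 0.001, "dz": 0, "wx": 0, "wy": 0, "wz": 0, "claw": 40}
  ]
}}

```text
t: 23.45
position: [519.0, -390.1, 102.6]
eef_rot: [3.136, 0.16, -0.001]
ft_force: [-0.6, -0.5, 0.5]
opening: 0.402
grasp_force: 0.0
```

Call:
{"method": "arm_command", "body": {
  "deltas": [
    {"dx": 0, "dy": 0, "dz": -0.02, "wx": 0, "wy": 0, "wz": 0, "claw": 40},
    {"dx": 0, "dy": 0, "dz": -0.05, "wx": 0, "wy": 0, "wz": 0, "claw": 40},
    {"dx": 0, "dy": 0, "dz": -0.09, "wx": 0, "wy": 0, "wz": 0, "claw": 60},
    {"dx": 0, "dy": 0, "dz": -0.12, "wx": 0, "wy": 0, "wz": 0, "claw": 100},
    {"dx": 0, "dy": 0, "dz": -0.13, "wx": 0, "wy": 0, "wz": 0, "claw": 100}
  ]
}}

```text
t: 23.95
position: [520.1, -391.2, 235.8]
eef_rot: [3.133, 0.159, 0.006]
ft_force: [-0.5, -0.2, -0.1]
opening: 0.889
grasp_force: 0.0
```

Run:
```python
from stand import *
pose()
a,_=snap('scene','s11');b,_=snap('side','d11')
for n in ('scene','side'):
    for d in imaging.mark_of(n,'shield_rod')[:1]: print(n,round(d['conf'],2),np.round(d['position'],1))
A=cv2.resize(a[80:210,210:330],None,fx=3,fy=3);B=cv2.resize(b[255:385,270:420],None,fx=3,fy=3)
cv2.imwrite('pics/c11.png',np.hstack([A,B])[:,:,::-1])
```

```text
23.95 [ 520.1 -391.2  235.8] tool xy: [[0.995, 0.102], [0.102, -0.995], [0.004, 0.004]] q [-0.04  0.55  0.93  1.55 -0.45  1.26 -0.52]
scene 0.55 [281.3 108.1]
side 0.81 [311.2 341.2]
```

View pics/c11.png

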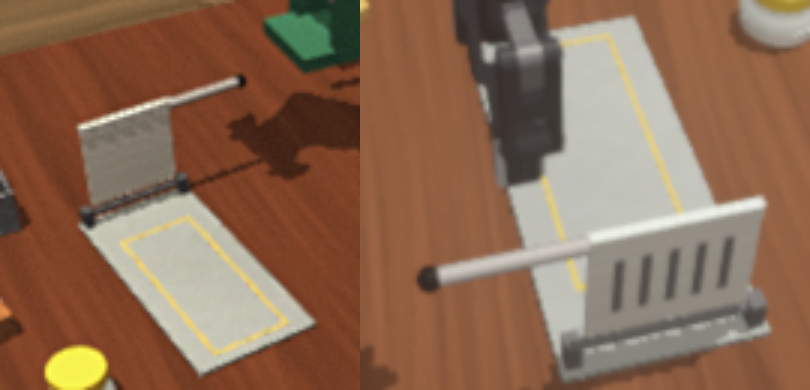

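The shield stands upright; ball and edge pixels match 1.55-1.57 rad. Now I fetch the board.

Call:
{"method": "arm_command", "body": {
  "deltas": [
    {"dx": 0.01, "dy": -0.043, "dz": 0, "wx": 0, "wy": 0, "wz": 0, "claw": 100},
    {"dx": 0.02, "dy": -0.088, "dz": 0, "wx": 0, "wy": 0, "wz": 0, "claw": 100},
    {"dx": 0.029, "dy": -0.133, "dz": 0, "wx": 0, "wy": 0, "wz": 0, "claw": 100},
    {"dx": 0.038, "dy": -0.178, "dz": 0, "wx": 0, "wy": 0, "wz": 0, "claw": 100},
    {"dx": 0.048, "dy": -0.22, "dz": 0, "wx": 0, "wy": 0, "wz": 0, "claw": 100}
  ]
}}

```text
t: 24.65
position: [543.6, -162.6, 230.1]
eef_rot: [-3.136, -0.162, 0.006]
ft_force: [-0.2, 0.1, -0.0]
opening: 1.0
grasp_force: 0.0
```

Call:
{"method": "arm_command", "body": {
  "deltas": [
    {"dx": 0.01, "dy": -0.043, "dz": 0, "wx": 0, "wy": 0, "wz": 0, "claw": 100},
    {"dx": 0.02, "dy": -0.088, "dz": 0, "wx": 0, "wy": 0, "wz": 0, "claw": 100},
    {"dx": 0.029, "dy": -0.133, "dz": 0, "wx": 0, "wy": 0, "wz": 0, "claw": 100},
    {"dx": 0.038, "dy": -0.178, "dz": 0, "wx": 0, "wy": 0, "wz": 0, "claw": 100},
    {"dx": 0.048, "dy": -0.22, "dz": 0, "wx": 0, "wy": 0, "wz": 0, "claw": 100}
  ]
}}

```text
t: 25.15
position: [568.6, 60.9, 230.2]
eef_rot: [3.137, 0.162, -0.006]
ft_force: [0.8, -0.6, 0.1]
opening: 1.003
grasp_force: 0.0
```

Call:
{"method": "arm_command", "body": {
  "deltas": [
    {"dx": 0.009, "dy": -0.04, "dz": 0, "wx": 0, "wy": 0, "wz": -8, "claw": 100},
    {"dx": 0.018, "dy": -0.079, "dz": 0, "wx": 0, "wy": 0, "wz": -16, "claw": 100},
    {"dx": 0.018, "dy": -0.079, "dz": 0, "wx": 0, "wy": 0, "wz": -24, "claw": 100},
    {"dx": 0.018, "dy": -0.079, "dz": 0, "wx": 0, "wy": 0, "wz": -32, "claw": 100},
    {"dx": 0.018, "dy": -0.079, "dz": 0, "wx": 0, "wy": 0, "wz": -39, "claw": 100}
  ]
}}

```text
t: 25.65
position: [578.6, 139.2, 229.9]
eef_rot: [2.9, 1.208, -0.007]
ft_force: [0.1, -0.4, 0.4]
opening: 0.999
grasp_force: 0.0
```

Call:
{"method": "arm_command", "body": {
  "deltas": [
    {"dx": 0, "dy": 0, "dz": 0, "wx": 0, "wy": 0, "wz": -8, "claw": 100},
    {"dx": 0, "dy": 0, "dz": 0, "wx": 0, "wy": 0, "wz": -16, "claw": 100},
    {"dx": 0, "dy": 0, "dz": 0, "wx": 0, "wy": 0, "wz": -24, "claw": 100},
    {"dx": 0, "dy": 0, "dz": 0, "wx": 0, "wy": 0, "wz": -32, "claw": 100},
    {"dx": 0, "dy": 0, "dz": 0, "wx": 0, "wy": 0, "wz": -38.7, "claw": 100}
  ]
}}

```text
t: 26.15
position: [578.5, 138.7, 229.9]
eef_rot: [-2.336, -2.099, 0.006]
ft_force: [0.5, -0.1, 0.0]
opening: 1.005
grasp_force: 0.0
```

Call:
{"method": "arm_command", "body": {
  "deltas": [
    {"dx": 0, "dy": 0, "dz": 0, "wx": 0, "wy": 0, "wz": 0, "claw": 100},
    {"dx": 0, "dy": 0, "dz": 0, "wx": 0, "wy": 0, "wz": 0, "claw": 100}
  ]
}}

```text
t: 26.35
position: [579.1, 138.7, 230.8]
eef_rot: [-2.344, -2.09, 0.004]
ft_force: [-0.7, 0.5, -1.3]
opening: 1.002
grasp_force: 0.0
```

Run:
```python
from h import *
pose(); im,k=snap('wrist','w12')
rectof('wrist',k,'board',8); rectof('wrist',k,'brick3',75)
for d in imaging.mark_of('wrist','cast1')[:5]: print(round(d['conf'],2),np.round(d['position']),p2w(k,d['position'],8)[:2].round())
```

```text
26.35 [579.1 138.7 230.8] tool xy: [[0.114, 0.993], [0.993, -0.114], [-0.001, -0.002]] q [-0.8   0.36  0.64  1.68 -0.23  1.18 -0.22]
board 0.7 [375. 337.  30.  23.] [array([ 644.7, -123.5]), array([29.3, 55.4]), np.float64(50.0)]
brick3 0.85 [318.  34.  74.  68.] [array([594.8, 285.3]), array([55.8, 70.1]), np.float64(82.5)]
0.92 [246. 324.] [439. -81.]
0.86 [248. 258.] [464.  31.]
```

Call:
{"method": "arm_command", "body": {
  "deltas": [
    {"dx": -0.002, "dy": 0.002, "dz": 0.04, "wx": 0, "wy": 0, "wz": 0, "claw": 100},
    {"dx": -0.002, "dy": 0.002, "dz": 0.08, "wx": 0, "wy": 0, "wz": 0, "claw": 100},
    {"dx": -0.002, "dy": 0.002, "dz": 0.12, "wx": 0, "wy": 0, "wz": 0, "claw": 100},
    {"dx": -0.002, "dy": 0.002, "dz": 0.16, "wx": 0, "wy": 0, "wz": 0, "claw": 100},
    {"dx": -0.002, "dy": 0.002, "dz": 0.19, "wx": 0, "wy": 0, "wz": 0, "claw": 100}
  ]
}}

```text
t: 27.05
position: [580.5, 136.6, 39.8]
eef_rot: [-2.342, -2.092, 0.003]
ft_force: [0.1, 0.6, 0.3]
opening: 0.997
grasp_force: 0.0
```

Run:
```python
from h import *
pose(); im,k=snap('wrist','w13')
rectof('wrist',k,'board',8)
m=cv2.inRange(cv2.cvtColor(im,cv2.COLOR_RGB2HSV),(0,0,150),(180,50,255))
for r in (80,120,160,200,230):
    c=np.flatnonzero(m[r,220:420])+220
    print(r,c.min() if len(c) else None,c.max() if len(c) else None,[p2w(k,(x,r),8)[:2].round(1) for x in ((c.min(),c.max()) if len(c) else ())])
```

```text
27.05 [580.5 136.6  39.8] tool xy: [[0.113, 0.994], [0.994, -0.113], [-0.001, -0.002]] q [-0.7   0.58  0.53  1.85 -0.39  0.82 -0.08]
board 0.98 [319. 213.  76. 254.] [array([580.2, 137.7]), array([176.3,  43.9]), np.float64(83.4)]
80 None None []
120 282 355 [array([566.6, 209.6]), array([609.6, 204.7])]
160 283 353 [array([563.7, 186.1]), array([606.5, 181.2])]
200 285 352 [array([561.1, 160.5]), array([603.9, 155.7])]
230 286 351 [array([558.7, 140. ]), array([601.5, 135.2])]
```

Call:
{"method": "arm_command", "body": {
  "deltas": [
    {"dx": 0, "dy": 0, "dz": 0.015, "wx": 0, "wy": 0, "wz": 0, "claw": 100},
    {"dx": 0, "dy": 0, "dz": 0.028, "wx": 0, "wy": 0, "wz": 0, "claw": 90},
    {"dx": 0, "dy": 0, "dz": 0.036, "wx": 0, "wy": 0, "wz": 0, "claw": 80},
    {"dx": 0, "dy": 0, "dz": 0.036, "wx": 0, "wy": 0, "wz": 0, "claw": 65},
    {"dx": 0, "dy": 0, "dz": 0.036, "wx": 0, "wy": 0, "wz": 0, "claw": 58}
  ]
}}

```text
t: 27.65
position: [582.1, 136.6, 6.7]
eef_rot: [2.342, 2.093, 0.001]
ft_force: [0.3, -0.5, 0.1]
opening: 0.582
grasp_force: 0.0
```

Call:
{"method": "arm_command", "body": {
  "deltas": [
    {"dx": 0, "dy": 0, "dz": 0, "wx": 0, "wy": 0, "wz": 0, "claw": 0},
    {"dx": 0, "dy": 0, "dz": 0, "wx": 0, "wy": 0, "wz": 0, "claw": 0},
    {"dx": 0, "dy": 0, "dz": 0, "wx": 0, "wy": 0, "wz": 0, "claw": 0},
    {"dx": 0, "dy": 0, "dz": 0, "wx": 0, "wy": 0, "wz": 0, "claw": 0},
    {"dx": 0, "dy": 0, "dz": 0, "wx": 0, "wy": 0, "wz": 0, "claw": 0}
  ]
}}

```text
t: 28.15
position: [582.8, 137.0, 8.2]
eef_rot: [2.342, 2.093, 0.004]
ft_force: [-1.1, 1.0, 6.9]
opening: -0.001
grasp_force: 3.4
```

Call:
{"method": "arm_command", "body": {
  "deltas": [
    {"dx": 0, "dy": 0, "dz": -0.004, "wx": 0, "wy": 0, "wz": 0, "claw": 0},
    {"dx": 0, "dy": 0, "dz": -0.015, "wx": 0, "wy": 0, "wz": 0, "claw": 0},
    {"dx": 0, "dy": 0, "dz": -0.035, "wx": 0, "wy": 0, "wz": 0, "claw": 0},
    {"dx": 0, "dy": 0, "dz": -0.065, "wx": 0, "wy": 0, "wz": 0, "claw": 0},
    {"dx": 0, "dy": 0, "dz": -0.09, "wx": 0, "wy": 0, "wz": 0, "claw": 0}
  ]
}}

```text
t: 28.65
position: [582.1, 136.4, 98.4]
eef_rot: [2.342, 2.092, 0.002]
ft_force: [-0.4, 0.2, -0.2]
opening: -0.0
grasp_force: 0.0
```

Run:
```python
from stand import *
pose(); im,k=snap('wrist','w14'); st=bot.read_state(); print(st['ft_force'])
rectof('wrist',k,'board',st['position'][2]+4)
p=[605,-249.3,-1.472]; print('mid',T(p,(-10,0,6)))
```

```text
28.65 [582.1 136.4  98.4] tool xy: [[0.112, 0.994], [0.994, -0.112], [0.0, 0.001]] q [-0.74  0.5   0.58  1.81 -0.34  0.93 -0.12]
[0.96744769 0.17499889 1.86336173]
board 0.58 [319. 173.  54. 156.] [array([586.2, 180.3]), array([76.1, 25.3]), np.float64(83.4)]
mid [np.float64(604.0136431523746), np.float64(-239.3487638873785), 6]
```

The fingers slid over the top. I reopen, check the board, then go lower.

Call:
{"method": "arm_command", "body": {
  "deltas": [
    {"dx": 0, "dy": 0, "dz": 0, "wx": 0, "wy": 0, "wz": 0, "claw": 100},
    {"dx": 0, "dy": 0, "dz": 0, "wx": 0, "wy": 0, "wz": 0, "claw": 100},
    {"dx": 0, "dy": 0, "dz": 0.02, "wx": 0, "wy": 0, "wz": 0, "claw": 100},
    {"dx": 0, "dy": 0, "dz": 0.05, "wx": 0, "wy": 0, "wz": 0, "claw": 100},
    {"dx": 0, "dy": 0, "dz": 0.058, "wx": 0, "wy": 0, "wz": 0, "claw": 100}
  ]
}}

```text
t: 29.25
position: [578.4, 136.1, 34.5]
eef_rot: [-2.34, -2.091, 0.011]
ft_force: [-0.8, -0.4, 0.2]
opening: 0.844
grasp_force: 0.0
```

```bash
cat > bd.py <<'E'
from h import *
pose(); im,k=snap('wrist')
rectof('wrist',k,'board',8)
m=cv2.inRange(cv2.cvtColor(im,cv2.COLOR_RGB2HSV),(0,0,150),(180,50,255))
for r in (120,200,230):
    c=np.flatnonzero(m[r,240:400])+240
    print(r,[p2w(k,(x,r),8)[:2].round(1) for x in ((c.min(),c.max()) if len(c) else ())])
E
python3 bd.py
```

```text
29.25 [578.4 136.1  34.5] tool xy: [[0.112, 0.994], [0.994, -0.112], [-0.003, -0.007]] q [-0.7   0.59  0.53  1.85 -0.39  0.82 -0.08]
board 0.86 [324. 211.  80. 254.] [array([580.3, 140.3]), array([171.8,  44.6]), np.float64(83.5)]
120 [array([566.8, 208.9]), array([609.6, 204.1])]
200 [array([561. , 161.4]), array([604.3, 156.6])]
230 [array([559.3, 141.3]), array([601.5, 136.7])]
```

Call:
{"method": "arm_command", "body": {
  "deltas": [
    {"dx": 0, "dy": 0, "dz": 0.015, "wx": 0, "wy": 0, "wz": 0, "claw": 100},
    {"dx": 0, "dy": 0, "dz": 0.03, "wx": 0, "wy": 0, "wz": 0, "claw": 100},
    {"dx": 0, "dy": 0, "dz": 0.04, "wx": 0, "wy": 0, "wz": 0, "claw": 100},
    {"dx": 0, "dy": 0, "dz": 0.04, "wx": 0, "wy": 0, "wz": 0, "claw": 75},
    {"dx": 0, "dy": 0, "dz": 0.04, "wx": 0, "wy": 0, "wz": 0, "claw": 65}
  ]
}}

```text
t: 29.85
position: [581.7, 136.5, -1.9]
eef_rot: [-2.343, -2.093, 0.0]
ft_force: [-0.2, 0.7, 0.2]
opening: 0.692
grasp_force: 0.0
```

Call:
{"method": "arm_command", "body": {
  "deltas": [
    {"dx": 0, "dy": 0, "dz": 0, "wx": 0, "wy": 0, "wz": 0, "claw": 65},
    {"dx": 0, "dy": 0, "dz": 0, "wx": 0, "wy": 0, "wz": 0, "claw": 65}
  ]
}}

```text
t: 30.05
position: [582.2, 136.6, -1.1]
eef_rot: [2.342, 2.093, 0.002]
ft_force: [-1.1, 0.5, -0.0]
opening: 0.653
grasp_force: 0.0
```

Call:
{"method": "arm_command", "body": {
  "deltas": [
    {"dx": 0, "dy": 0, "dz": 0, "wx": 0, "wy": 0, "wz": 0, "claw": 55},
    {"dx": 0, "dy": 0, "dz": 0, "wx": 0, "wy": 0, "wz": 0, "claw": 45},
    {"dx": 0, "dy": 0, "dz": 0, "wx": 0, "wy": 0, "wz": 0, "claw": 0},
    {"dx": 0, "dy": 0, "dz": 0, "wx": 0, "wy": 0, "wz": 0, "claw": 0},
    {"dx": 0, "dy": 0, "dz": 0, "wx": 0, "wy": 0, "wz": 0, "claw": 0}
  ]
}}

```text
t: 30.55
position: [581.8, 136.7, -0.9]
eef_rot: [-2.342, -2.093, -0.001]
ft_force: [-2.5, 0.1, 6.9]
opening: 0.488
grasp_force: 61.2
```

Call:
{"method": "arm_command", "body": {
  "deltas": [
    {"dx": 0, "dy": 0, "dz": 0, "wx": 0, "wy": 0, "wz": 0, "claw": 0},
    {"dx": 0, "dy": 0, "dz": 0, "wx": 0, "wy": 0, "wz": 0, "claw": 0},
    {"dx": 0, "dy": 0, "dz": 0, "wx": 0, "wy": 0, "wz": 0, "claw": 0}
  ]
}}

```text
t: 30.85
position: [581.8, 136.7, -0.9]
eef_rot: [-2.342, -2.093, -0.001]
ft_force: [-1.7, -0.2, 5.4]
opening: 0.492
grasp_force: 61.2
```

Call:
{"method": "arm_command", "body": {
  "deltas": [
    {"dx": 0, "dy": 0, "dz": -0.005, "wx": 0, "wy": 0, "wz": 0, "claw": 0},
    {"dx": 0, "dy": 0, "dz": -0.015, "wx": 0, "wy": 0, "wz": 0, "claw": 0},
    {"dx": 0, "dy": 0, "dz": -0.03, "wx": 0, "wy": 0, "wz": 0, "claw": 0},
    {"dx": 0, "dy": 0, "dz": -0.05, "wx": 0, "wy": 0, "wz": 0, "claw": 0},
    {"dx": 0, "dy": 0, "dz": -0.07, "wx": 0, "wy": 0, "wz": 0, "claw": 0}
  ]
}}

```text
t: 31.35
position: [581.9, 136.5, 69.9]
eef_rot: [2.343, 2.093, 0.001]
ft_force: [-0.4, 0.6, -1.2]
opening: 0.49
grasp_force: 61.2
```

Call:
{"method": "arm_command", "body": {
  "deltas": [
    {"dx": 0, "dy": 0, "dz": -0.01, "wx": 0, "wy": 0, "wz": 0, "claw": 0},
    {"dx": 0, "dy": 0, "dz": -0.01, "wx": 0, "wy": 0, "wz": 0, "claw": 0}
  ]
}}

```text
t: 31.55
position: [583.2, 136.8, 80.5]
eef_rot: [2.342, 2.092, 0.006]
ft_force: [-0.6, 0.0, -2.0]
opening: 0.496
grasp_force: 61.2
```

Run:
```python
from stand import *
pose(); im,k=snap('wrist','w15'); st=bot.read_state(); z=st['position'][2]
m=cv2.inRange(cv2.cvtColor(im,cv2.COLOR_RGB2HSV),(0,0,120),(180,60,255)); m[:,:220]=0;m[:,420:]=0;m[240:]=0
Rm=R.from_rotvec(st['eef_rot']).as_matrix()
for r in range(0,240,20):
    c=np.flatnonzero(m[r]); 
    if len(c)>20: print(r,c.min(),c.max(),[(Rm.T@(p2w(k,(x,r),z+9)-st['position']))[:2].round(1) for x in (c.min(),c.max())])
```

```text
31.55 [583.2 136.8  80.5] tool xy: [[0.112, 0.994], [0.994, -0.112], [0.002, 0.004]] q [-0.73  0.53  0.57  1.82 -0.36  0.89 -0.11]
20 220 396 [array([111.8, -40.2]), array([111.8,  33.6])]
80 271 370 [array([ 88.5, -20. ]), array([88.5, 23.8])]
100 271 369 [array([ 80.2, -20.4]), array([80.2, 23.8])]
120 272 368 [array([ 71.5, -20.4]), array([71.5, 23.7])]
140 273 367 [array([ 62.5, -20.3]), array([62.5, 23.7])]
160 274 366 [array([ 53.1, -20.3]), array([53.1, 23.6])]
180 275 365 [array([ 43.4, -20.3]), array([43.4, 23.6])]
200 276 364 [array([ 33.3, -20.2]), array([33.2, 23.6])]
220 277 363 [array([ 22.7, -20.2]), array([22.7, 23.5])]
```

Call:
{"method": "arm_command", "body": {
  "deltas": [
    {"dx": -0.02, "dy": 0.003, "dz": -0.005, "wx": 0, "wy": 0, "wz": 0, "claw": 0},
    {"dx": -0.055, "dy": 0.009, "dz": -0.01, "wx": 0, "wy": 0, "wz": 0, "claw": 0},
    {"dx": -0.09, "dy": 0.015, "dz": -0.02, "wx": 0, "wy": 0, "wz": 0, "claw": 0},
    {"dx": -0.125, "dy": 0.021, "dz": -0.02, "wx": 0, "wy": 0, "wz": 0, "claw": 0},
    {"dx": -0.16, "dy": 0.027, "dz": -0.02, "wx": 0, "wy": 0, "wz": 0, "claw": 0}
  ]
}}

```text
t: 32.1
position: [589.7, -28.3, 97.8]
eef_rot: [-2.343, -2.092, 0.002]
ft_force: [0.3, 0.3, -1.6]
opening: 0.493
grasp_force: 61.2
```

Call:
{"method": "arm_command", "body": {
  "deltas": [
    {"dx": -0.035, "dy": 0.006, "dz": 0, "wx": 0, "wy": 0, "wz": 0, "claw": 0},
    {"dx": -0.07, "dy": 0.012, "dz": 0, "wx": 0, "wy": 0, "wz": 0, "claw": 0},
    {"dx": -0.105, "dy": 0.018, "dz": 0, "wx": 0, "wy": 0, "wz": 0, "claw": 0},
    {"dx": -0.135, "dy": 0.023, "dz": 0, "wx": 0, "wy": 0, "wz": 0, "claw": 0},
    {"dx": -0.16, "dy": 0.027, "dz": 0, "wx": 0, "wy": 0, "wz": 0, "claw": 0}
  ]
}}

```text
t: 32.6
position: [597.7, -191.2, 97.4]
eef_rot: [-2.345, -2.089, 0.004]
ft_force: [1.1, 0.8, -1.1]
opening: 0.494
grasp_force: 61.2
```

Call:
{"method": "arm_command", "body": {
  "deltas": [
    {"dx": -0.02, "dy": 0.004, "dz": 0, "wx": 0, "wy": 0, "wz": 0, "claw": 0},
    {"dx": -0.04, "dy": 0.007, "dz": 0, "wx": 0, "wy": 0, "wz": -4, "claw": 0},
    {"dx": -0.0515, "dy": 0.009, "dz": 0, "wx": 0, "wy": 0, "wz": -8, "claw": 0},
    {"dx": -0.0515, "dy": 0.009, "dz": 0, "wx": 0, "wy": 0, "wz": -12.1, "claw": 0},
    {"dx": -0.0515, "dy": 0.009, "dz": 0, "wx": 0, "wy": 0, "wz": -12.1, "claw": 0}
  ]
}}

```text
t: 33.1
position: [601.0, -241.4, 97.3]
eef_rot: [-2.111, -2.324, 0.002]
ft_force: [0.1, 1.4, -1.0]
opening: 0.492
grasp_force: 61.2
```

Call:
{"method": "arm_command", "body": {
  "deltas": [
    {"dx": 0, "dy": 0, "dz": 0, "wx": 0, "wy": 0, "wz": 0, "claw": 0},
    {"dx": 0, "dy": 0, "dz": 0, "wx": 0, "wy": 0, "wz": 0, "claw": 0}
  ]
}}

```text
t: 33.3
position: [602.3, -239.4, 97.8]
eef_rot: [-2.109, -2.327, 0.0]
ft_force: [-0.4, 0.0, -1.2]
opening: 0.491
grasp_force: 61.2
```

Run:
```python
from stand import *
pose(); im,k=snap('wrist','w16'); st=bot.read_state(); print(st['grasp_force'],st['ft_force'])
p=[605,-249.3,-1.472]; t=np.array(T(p,(-10,0,6)));t[2]=10
print('to mid (tool axes)',delta(t).round(4))
hsv=cv2.cvtColor(im,cv2.COLOR_RGB2HSV)
y=cv2.inRange(hsv,(18,90,100),(38,255,255)); w=cv2.inRange(hsv,(0,0,130),(180,40,255))
Rm=R.from_rotvec(st['eef_rot']).as_matrix();f=lambda uv,z:(Rm.T@(p2w(k,uv,z)-st['position']))[:2].round(1)
for r in range(40,240,25):
    c=np.flatnonzero(y[r]);
    if len(c): print('yel',r,c.min(),c.max(),f((c.min(),r),6),f((c.max(),r),6))
ys,xs=np.nonzero(y[:250]); print('top yellow row',ys.min(),f((xs[ys.argmin()],ys.min()),6))
```

```text
33.3 [ 602.3 -239.4   97.8] tool xy: [[-0.098, 0.995], [0.995, 0.098], [0.0, -0.001]] q [-0.07  0.58  0.54  1.68 -0.35  0.98  0.69]
61.164032220840454 [ 0.26745165  0.21970368 -2.00086907]
to mid (tool axes) [-0.0002  0.0016  0.0879]
yel 65 553 639 [110.3 176.6] [110.3 241.5]
yel 90 270 639 [ 92.8 -38.2] [ 92.6 247.1]
yel 115 270 623 [ 74.3 -39.2] [ 74.1 240.4]
yel 140 271 373 [ 54.8 -39.3] [54.8 43.5]
yel 165 273 372 [ 34.5 -38.7] [34.4 43.7]
yel 190 274 370 [ 13.  -38.8] [13.  43.1]
yel 215 275 369 [ -9.6 -39. ] [-9.6 43.4]
top yellow row 41 [126.5 211.3]
```

View pics/w16.png

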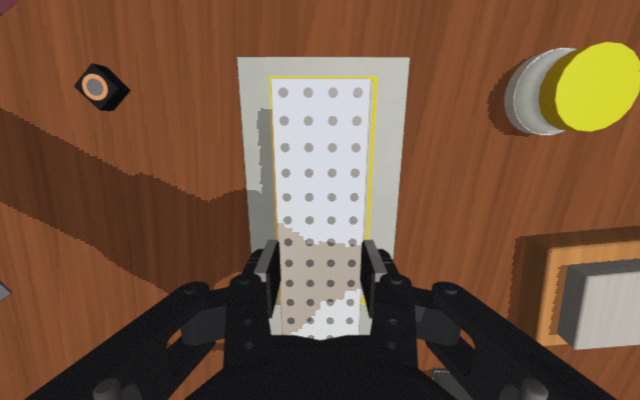

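The board hovers over the outline (yellow edges at columns 271 and 373, top row 77), centred to about 1 mm. Lowering it now.

Call:
{"method": "arm_command", "body": {
  "deltas": [
    {"dx": 0, "dy": 0.001, "dz": 0.02, "wx": 0, "wy": 0, "wz": 0, "claw": 0},
    {"dx": 0, "dy": 0.001, "dz": 0.045, "wx": 0, "wy": 0, "wz": 0, "claw": 0},
    {"dx": 0, "dy": 0.001, "dz": 0.065, "wx": 0, "wy": 0, "wz": 0, "claw": 0},
    {"dx": 0, "dy": 0.001, "dz": 0.08, "wx": 0, "wy": 0, "wz": 0, "claw": 0},
    {"dx": 0, "dy": 0.001, "dz": 0.086, "wx": 0, "wy": 0, "wz": 0, "claw": 0}
  ]
}}

```text
t: 33.85
position: [602.8, -238.8, 10.6]
eef_rot: [-2.107, -2.327, 0.002]
ft_force: [0.0, 0.2, -0.9]
opening: 0.491
grasp_force: 61.1
```

Call:
{"method": "arm_command", "body": {
  "deltas": [
    {"dx": 0, "dy": 0, "dz": 0.002, "wx": 0, "wy": 0, "wz": 0, "claw": 0},
    {"dx": 0, "dy": 0, "dz": 0.004, "wx": 0, "wy": 0, "wz": 0, "claw": 0},
    {"dx": 0, "dy": 0, "dz": 0.006, "wx": 0, "wy": 0, "wz": 0, "claw": 0},
    {"dx": 0, "dy": 0, "dz": 0.006, "wx": 0, "wy": 0, "wz": 0, "claw": 0},
    {"dx": 0, "dy": 0, "dz": 0.006, "wx": 0, "wy": 0, "wz": 0, "claw": 0}
  ]
}}

```text
t: 34.35
position: [604.0, -239.7, 6.8]
eef_rot: [2.109, 2.328, 0.001]
ft_force: [-0.1, 0.5, -0.9]
opening: 0.492
grasp_force: 61.1
```

Call:
{"method": "arm_command", "body": {
  "deltas": [
    {"dx": 0, "dy": 0, "dz": 0.001, "wx": 0, "wy": 0, "wz": 0, "claw": 0},
    {"dx": 0, "dy": 0, "dz": 0.002, "wx": 0, "wy": 0, "wz": 0, "claw": 0},
    {"dx": 0, "dy": 0, "dz": 0.002, "wx": 0, "wy": 0, "wz": 0, "claw": 0}
  ]
}}

```text
t: 34.65
position: [604.0, -239.6, 5.1]
eef_rot: [2.109, 2.328, 0.001]
ft_force: [-0.3, 0.9, 4.7]
opening: 0.491
grasp_force: 61.8
```

Contact. I release, rise, and look for the castings.

Call:
{"method": "arm_command", "body": {
  "deltas": [
    {"dx": 0, "dy": 0, "dz": 0, "wx": 0, "wy": 0, "wz": 0, "claw": 60},
    {"dx": 0, "dy": 0, "dz": 0, "wx": 0, "wy": 0, "wz": 0, "claw": 80},
    {"dx": 0, "dy": 0, "dz": 0, "wx": 0, "wy": 0, "wz": 0, "claw": 80},
    {"dx": 0, "dy": 0, "dz": -0.02, "wx": 0, "wy": 0, "wz": 0, "claw": 80},
    {"dx": 0, "dy": 0, "dz": -0.06, "wx": 0, "wy": 0, "wz": 0, "claw": 80}
  ]
}}

```text
t: 35.15
position: [601.1, -238.1, 61.5]
eef_rot: [-2.104, -2.324, 0.005]
ft_force: [0.4, 0.4, -0.4]
opening: 0.799
grasp_force: 0.0
```

Call:
{"method": "arm_command", "body": {
  "deltas": [
    {"dx": 0.01, "dy": -0.03, "dz": -0.035, "wx": 0, "wy": 0, "wz": 0, "claw": 80},
    {"dx": 0.03, "dy": -0.06, "dz": -0.07, "wx": 0, "wy": 0, "wz": 0, "claw": 80},
    {"dx": 0.05, "dy": -0.09, "dz": -0.105, "wx": 0, "wy": 0, "wz": 0, "claw": 80},
    {"dx": 0.07, "dy": -0.12, "dz": -0.14, "wx": 0, "wy": 0, "wz": 0, "claw": 80},
    {"dx": 0.1, "dy": -0.14, "dz": -0.17, "wx": 0, "wy": 0, "wz": 0, "claw": 80}
  ]
}}

```text
t: 35.65
position: [452.4, -155.1, 235.5]
eef_rot: [2.113, 2.324, -0.0]
ft_force: [0.5, 1.1, -0.0]
opening: 0.799
grasp_force: 0.0
```

Call:
{"method": "arm_command", "body": {
  "deltas": [
    {"dx": 0, "dy": 0, "dz": 0, "wx": 0, "wy": 0, "wz": 0, "claw": 80},
    {"dx": 0, "dy": 0, "dz": 0, "wx": 0, "wy": 0, "wz": 0, "claw": 80}
  ]
}}

```text
t: 35.85
position: [455.0, -153.4, 235.0]
eef_rot: [2.106, 2.329, 0.004]
ft_force: [-0.3, -0.1, -0.7]
opening: 0.798
grasp_force: 0.0
```

```bash
cat > cl.py <<'E'
from h import *
def brass(camn='wrist',f=None):
    "brass castings: net marks, coloured by the ring of pixels round them"
    im,k=snap(camn,f); hsv=cv2.cvtColor(im,cv2.COLOR_RGB2HSV)
    for d in imaging.cut_out(camn,'cast1'):
        m=d['region']; h=np.median(hsv[m],0); uv=d['rect'][:2]
        c=max(cv2.findContours(m.astype(np.uint8),0,2)[0],key=cv2.contourArea)
        r=cv2.minAreaRect(np.array([p2w(k,p[0],12)[:2] for p in c],np.float32))
        print(round(d['conf'],2),'px',np.round(uv),'hsv',h,'xy@8',p2w(k,uv,8)[:2].round(1),'rect',[np.round(x,1) for x in r])
if __name__=='__main__':
    pose();brass()
E
python3 - <<'E'
from cl import *
pose(); brass('wrist','w17'); rectof('wrist',cam('wrist'),'board',14)
for n in ('scene','side'): print(n);brass(n,n+'17')
E
```

```text
35.85 [ 455.  -153.4  235. ] tool xy: [[-0.1, 0.995], [0.995, 0.1], [0.001, 0.003]] q [-0.37  0.1   0.65  1.94 -0.07  1.12  0.41]
0.96 px [302.  60.] hsv [ 81.  98. 221.] xy@8 [420.8 -18.5] rect [array([420.1, -17.5]), array([26.8, 25.8]), np.float64(82.9)]
0.85 px [345.  16.] hsv [ 20. 112. 243.] xy@8 [466.6  32.1] rect [array([467.4,  31.6]), array([27.6, 24.6]), np.float64(67.7)]
0.58 px [313. 117.] hsv [ 22. 110. 246.] xy@8 [440.1 -80.8] rect [array([442.9, -80.9]), array([24.4, 24.6]), np.float64(31.5)]
0.58 px [246. 128.] hsv [168.  59. 245.] xy@8 [ 357.3 -102.3] rect [array([ 358.3, -100. ]), array([26.6, 24.3]), np.float64(38.9)]
0.57 px [301. 182.] hsv [ 12.  89. 123.] xy@8 [ 431.9 -166. ] rect [array([ 429.7, -162.7]), array([26.7, 27.1]), np.float64(50.0)]
board 0.75 [424. 228.  36.  89.] [array([ 599.9, -214.5]), array([ 45.7, 126.6]), np.float64(5.8)]
scene
0.7 px [265. 127.] hsv [ 17.  43. 127.] xy@8 [ 543.9 -485.4] rect [array([ 535.5, -479. ]), array([273.8, 171.2]), np.float64(4.7)]
0.62 px [338. 172.] hsv [  9. 146.  74.] xy@8 [ 436.5 -153.8] rect [array([ 436.1, -1
[... 643 characters left out ...]
58. , -103.2]), array([29.8, 37.8]), np.float64(33.6)]
0.68 px [276. 227.] hsv [ 18.  135.5 190. ] xy@8 [470.7  23.3] rect [array([466.7,  28.8]), array([43.3, 25.2]), np.float64(86.3)]
0.6 px [270. 258.] hsv [ 17. 134. 194.] xy@8 [450.9 -84.2] rect [array([442.5, -84. ]), array([30.2, 35.9]), np.float64(31.8)]
0.48 px [264. 190.] hsv [ 17. 145. 166.] xy@8 [448.1 181.5] rect [array([450.4, 172.3]), array([31.7, 44.5]), np.float64(27.3)]
0.46 px [262. 288.] hsv [ 10. 118. 105.] xy@8 [ 429.1 -170.8] rect [array([ 429.8, -165.5]), array([35.4, 35.9]), np.float64(49.0)]
0.45 px [255. 239.] hsv [ 82.  93. 159.] xy@8 [418.4 -14.2] rect [array([419.5, -23.1]), array([33.6, 21.7]), np.float64(88.3)]
```

Three brass castings remain, at about (442,-81), (467,31) and (451,181); the middle one was nudged. The decoys stay as they are. First the one at (442,-81).

Call:
{"method": "arm_command", "body": {
  "deltas": [
    {"dx": 0.03, "dy": -0.003, "dz": 0.03, "wx": 0, "wy": 0, "wz": -7, "claw": 80},
    {"dx": 0.06, "dy": -0.006, "dz": 0.06, "wx": 0, "wy": 0, "wz": -14, "claw": 80},
    {"dx": 0.073, "dy": -0.006, "dz": 0.1, "wx": 0, "wy": 0, "wz": -21, "claw": 80},
    {"dx": 0.073, "dy": -0.006, "dz": 0.14, "wx": 0, "wy": 0, "wz": -26, "claw": 80},
    {"dx": 0.073, "dy": -0.006, "dz": 0.16, "wx": 0, "wy": 0, "wz": -26, "claw": 80}
  ]
}}

```text
t: 36.7
position: [439.0, -81.4, 71.0]
eef_rot: [-1.526, -2.741, 0.005]
ft_force: [-0.7, -0.1, -0.1]
opening: 0.799
grasp_force: 0.0
```

Call:
{"method": "arm_command", "body": {
  "deltas": [
    {"dx": 0, "dy": 0, "dz": 0, "wx": 0, "wy": 0, "wz": 0, "claw": 80},
    {"dx": 0, "dy": 0, "dz": 0, "wx": 0, "wy": 0, "wz": 0, "claw": 80}
  ]
}}

```text
t: 36.9
position: [441.6, -82.4, 74.3]
eef_rot: [-1.532, -2.742, 0.001]
ft_force: [1.4, 0.7, 0.5]
opening: 0.797
grasp_force: 0.0
```

Run:
```python
from cl import *
pose();brass('wrist','w18')
```

```text
36.9 [441.6 -82.4  74.3] tool xy: [[-0.524, 0.852], [0.852, 0.524], [-0.0, -0.001]] q [-0.36  0.27  0.52  2.17 -0.2   0.74  0.84]
0.9 px [263. 284.] hsv [15. 32. 84.] xy@8 [ 434.3 -160.8] rect [array([ 434.3, -157. ]), array([19.7, 38.6]), np.float64(17.4)]
0.81 px [322. 214.] hsv [ 18. 140. 239.] xy@8 [443.2 -81.7] rect [array([442.4, -79.8]), array([24.7, 27.4]), np.float64(31.6)]
0.81 px [438. 101.] hsv [ 24.  82. 255.] xy@8 [468.5  31.4] rect [array([467. ,  31.6]), array([28.2, 27.2]), np.float64(67.9)]
0.7 px [344. 128.] hsv [ 84.  72. 255.] xy@8 [422.3 -17.9] rect [array([420.3, -16.7]), array([25.3, 24.4]), np.float64(81.5)]
0.56 px [210. 179.] hsv [173.  90. 236.] xy@8 [ 357.  -102.4] rect [array([358.3, -99.3]), array([30.1, 26.6]), np.float64(40.2)]
```

Call:
{"method": "arm_command", "body": {
  "deltas": [
    {"dx": 0.001, "dy": 0.002, "dz": 0.025, "wx": 0, "wy": 0, "wz": 0, "claw": 80},
    {"dx": 0.001, "dy": 0.002, "dz": 0.05, "wx": 0, "wy": 0, "wz": 0, "claw": 80},
    {"dx": 0.001, "dy": 0.002, "dz": 0.068, "wx": 0, "wy": 0, "wz": 0, "claw": 80},
    {"dx": 0.001, "dy": 0.002, "dz": 0.073, "wx": 0, "wy": 0, "wz": 0, "claw": 60},
    {"dx": 0.001, "dy": 0.002, "dz": 0.073, "wx": 0, "wy": 0, "wz": 0, "claw": 50}
  ]
}}

```text
t: 37.5
position: [443.1, -80.0, 1.8]
eef_rot: [1.531, 2.743, 0.001]
ft_force: [-0.1, -0.7, 0.2]
opening: 0.503
grasp_force: 0.0
```

Call:
{"method": "arm_command", "body": {
  "deltas": [
    {"dx": 0, "dy": 0, "dz": 0, "wx": 0, "wy": 0, "wz": 0, "claw": 35},
    {"dx": 0, "dy": 0, "dz": 0, "wx": 0, "wy": 0, "wz": 0, "claw": 0},
    {"dx": 0, "dy": 0, "dz": 0, "wx": 0, "wy": 0, "wz": 0, "claw": 0},
    {"dx": 0, "dy": 0, "dz": 0, "wx": 0, "wy": 0, "wz": 0, "claw": 0},
    {"dx": 0, "dy": 0, "dz": 0, "wx": 0, "wy": 0, "wz": 0, "claw": 0}
  ]
}}

```text
t: 38.0
position: [443.8, -80.1, 2.8]
eef_rot: [1.53, 2.741, 0.003]
ft_force: [-1.1, -0.5, 7.0]
opening: 0.261
grasp_force: 59.3
```

Call:
{"method": "arm_command", "body": {
  "deltas": [
    {"dx": 0, "dy": 0, "dz": -0.01, "wx": 0, "wy": 0, "wz": 0, "claw": 0},
    {"dx": 0, "dy": 0, "dz": -0.03, "wx": 0, "wy": 0, "wz": 0, "claw": 0},
    {"dx": 0, "dy": 0, "dz": -0.06, "wx": 0, "wy": 0, "wz": 0, "claw": 0},
    {"dx": 0, "dy": 0, "dz": -0.1, "wx": 0, "wy": 0, "wz": 0, "claw": 0},
    {"dx": 0, "dy": 0, "dz": -0.12, "wx": 0, "wy": 0, "wz": 0, "claw": 0}
  ]
}}

```text
t: 38.5
position: [444.1, -80.4, 124.9]
eef_rot: [1.53, 2.739, 0.005]
ft_force: [0.6, 0.2, -0.4]
opening: 0.263
grasp_force: 58.9
```

Run:
```python
from stand import *
pose();st=bot.read_state();print(st['opening'],st['grasp_force'])
p=[605,-249.3,-1.472]
for x in (-60,-10,40): print(x,np.round(T(p,(x,0,14)),1),delta(T(p,(x,0,14+2))).round(4))
```

```text
38.5 [444.1 -80.4 124.9] tool xy: [[-0.524, 0.851], [0.851, 0.524], [-0.002, 0.005]] q [-0.42  0.19  0.56  2.13 -0.13  0.86  0.77]
0.26274361566399973 58.903135657310486
-60 [ 599.1 -189.6   14. ] [-0.174   0.0742  0.1096]
-10 [ 604.  -239.3   14. ] [-0.219   0.0523  0.1097]
40 [ 608.9 -289.1   14. ] [-0.2639  0.0304  0.1097]
```

Call:
{"method": "arm_command", "body": {
  "deltas": [
    {"dx": -0.03, "dy": 0.003, "dz": 0, "wx": 0, "wy": 0, "wz": 0, "claw": 0},
    {"dx": -0.065, "dy": 0.007, "dz": 0, "wx": 0, "wy": 0, "wz": 0, "claw": 0},
    {"dx": -0.1, "dy": 0.011, "dz": 0, "wx": 0, "wy": 0, "wz": 0, "claw": 0},
    {"dx": -0.135, "dy": 0.015, "dz": 0, "wx": 0, "wy": 0, "wz": 0, "claw": 0},
    {"dx": -0.17, "dy": 0.019, "dz": 0, "wx": 0, "wy": 0, "wz": 0, "claw": 0}
  ]
}}

```text
t: 39.0
position: [548.7, -215.6, 122.4]
eef_rot: [1.53, 2.743, 0.001]
ft_force: [-0.1, 0.0, -0.3]
opening: 0.265
grasp_force: 58.9
```

Call:
{"method": "arm_command", "body": {
  "deltas": [
    {"dx": -0.035, "dy": 0.004, "dz": 0, "wx": 0, "wy": 0, "wz": 5, "claw": 0},
    {"dx": -0.065, "dy": 0.008, "dz": 0, "wx": 0, "wy": 0, "wz": 12, "claw": 0},
    {"dx": -0.085, "dy": 0.011, "dz": 0, "wx": 0, "wy": 0, "wz": 19, "claw": 0},
    {"dx": -0.094, "dy": 0.011, "dz": 0.01, "wx": 0, "wy": 0, "wz": 26, "claw": 0},
    {"dx": -0.094, "dy": 0.011, "dz": 0.03, "wx": 0, "wy": 0, "wz": 26, "claw": 0}
  ]
}}

```text
t: 39.5
position: [608.4, -291.4, 93.6]
eef_rot: [2.109, 2.321, 0.0]
ft_force: [0.4, -0.4, -0.1]
opening: 0.26
grasp_force: 58.9
```

Call:
{"method": "arm_command", "body": {
  "deltas": [
    {"dx": 0, "dy": 0, "dz": 0.02, "wx": 0, "wy": 0, "wz": 0, "claw": 0},
    {"dx": 0, "dy": 0, "dz": 0.04, "wx": 0, "wy": 0, "wz": 0, "claw": 0},
    {"dx": 0, "dy": 0, "dz": 0.06, "wx": 0, "wy": 0, "wz": 0, "claw": 0},
    {"dx": 0, "dy": 0, "dz": 0.07, "wx": 0, "wy": 0, "wz": 0, "claw": 0},
    {"dx": 0, "dy": 0, "dz": 0.07, "wx": 0, "wy": 0, "wz": 0, "claw": 0}
  ]
}}

```text
t: 40.0
position: [605.8, -288.0, 20.5]
eef_rot: [-2.107, -2.327, 0.001]
ft_force: [-0.3, 1.3, -2.0]
opening: 0.259
grasp_force: 58.9
```

Run:
```python
from stand import *
pose();st=bot.read_state();print(st['opening'],st['grasp_force'],st['ft_force'])
p=[605,-249.3,-1.472]; print(delta(T(p,(40,0,16.8))).round(4))
```

```text
40.0 [ 605.8 -288.    20.5] tool xy: [[-0.099, 0.995], [0.995, 0.099], [0.001, -0.002]] q [-0.01  0.73  0.58  1.67 -0.49  0.9   0.86]
0.25941161969850346 58.87678027153015 [-0.34276744  1.2920776  -1.95904927]
[-0.0014  0.003   0.0037]
```

Call:
{"method": "arm_command", "body": {
  "deltas": [
    {"dx": 0, "dy": 0.002, "dz": 0, "wx": 0, "wy": 0, "wz": 0, "claw": 0},
    {"dx": 0, "dy": 0.002, "dz": 0.002, "wx": 0, "wy": 0, "wz": 0, "claw": 0},
    {"dx": 0, "dy": 0.002, "dz": 0.003, "wx": 0, "wy": 0, "wz": 0, "claw": 0},
    {"dx": 0, "dy": 0.002, "dz": 0.003, "wx": 0, "wy": 0, "wz": 0, "claw": 0}
  ]
}}

```text
t: 40.4
position: [608.8, -288.7, 18.7]
eef_rot: [2.108, 2.328, 0.001]
ft_force: [-0.3, -0.7, 0.9]
opening: 0.26
grasp_force: 58.9
```

Call:
{"method": "arm_command", "body": {
  "deltas": [
    {"dx": 0, "dy": 0, "dz": 0.001, "wx": 0, "wy": 0, "wz": 0, "claw": 0},
    {"dx": 0, "dy": 0, "dz": 0.002, "wx": 0, "wy": 0, "wz": 0, "claw": 0},
    {"dx": 0, "dy": 0, "dz": 0.002, "wx": 0, "wy": 0, "wz": 0, "claw": 0}
  ]
}}

```text
t: 40.7
position: [608.7, -288.8, 16.9]
eef_rot: [2.109, 2.328, 0.001]
ft_force: [-1.3, 0.9, 4.2]
opening: 0.26
grasp_force: 59.3
```

Call:
{"method": "arm_command", "body": {
  "deltas": [
    {"dx": 0, "dy": 0, "dz": 0, "wx": 0, "wy": 0, "wz": 0, "claw": 50},
    {"dx": 0, "dy": 0, "dz": 0, "wx": 0, "wy": 0, "wz": 0, "claw": 60},
    {"dx": 0, "dy": 0, "dz": -0.02, "wx": 0, "wy": 0, "wz": 0, "claw": 60},
    {"dx": 0, "dy": 0, "dz": -0.06, "wx": 0, "wy": 0, "wz": 0, "claw": 60},
    {"dx": 0, "dy": 0, "dz": -0.1, "wx": 0, "wy": 0, "wz": 0, "claw": 80}
  ]
}}

```text
t: 41.2
position: [607.9, -288.3, 116.3]
eef_rot: [-2.108, -2.327, 0.002]
ft_force: [1.6, -0.7, 0.3]
opening: 0.749
grasp_force: 0.0
```

Call:
{"method": "arm_command", "body": {
  "deltas": [
    {"dx": 0.035, "dy": -0.011, "dz": 0, "wx": 0, "wy": 0, "wz": 0, "claw": 80},
    {"dx": 0.07, "dy": -0.022, "dz": 0, "wx": 0, "wy": 0, "wz": 0, "claw": 80},
    {"dx": 0.105, "dy": -0.034, "dz": 0, "wx": 0, "wy": 0, "wz": 0, "claw": 80},
    {"dx": 0.14, "dy": -0.046, "dz": 0, "wx": 0, "wy": 0, "wz": 0, "claw": 80},
    {"dx": 0.18, "dy": -0.059, "dz": 0, "wx": 0, "wy": 0, "wz": 0, "claw": 80}
  ]
}}

```text
t: 41.7
position: [531.5, -114.7, 116.2]
eef_rot: [2.11, 2.327, 0.0]
ft_force: [0.8, 1.3, -0.1]
opening: 0.796
grasp_force: 0.0
```

Call:
{"method": "arm_command", "body": {
  "deltas": [
    {"dx": 0.035, "dy": -0.011, "dz": 0, "wx": 0, "wy": 0, "wz": 7, "claw": 80},
    {"dx": 0.07, "dy": -0.022, "dz": 0, "wx": 0, "wy": 0, "wz": 14, "claw": 80},
    {"dx": 0.105, "dy": -0.034, "dz": 0, "wx": 0, "wy": 0, "wz": 21, "claw": 80},
    {"dx": 0.14, "dy": -0.046, "dz": 0.01, "wx": 0, "wy": 0, "wz": 28, "claw": 80},
    {"dx": 0.153, "dy": -0.05, "dz": 0.03, "wx": 0, "wy": 0, "wz": 28, "claw": 80}
  ]
}}

```text
t: 42.2
position: [466.8, 36.3, 86.6]
eef_rot: [-2.605, -1.753, -0.005]
ft_force: [0.7, -0.2, 0.6]
opening: 0.803
grasp_force: 0.0
```

Call:
{"method": "arm_command", "body": {
  "deltas": [
    {"dx": 0, "dy": 0, "dz": 0, "wx": 0, "wy": 0, "wz": 0, "claw": 80},
    {"dx": 0, "dy": 0, "dz": 0, "wx": 0, "wy": 0, "wz": 0, "claw": 80}
  ]
}}

```text
t: 42.4
position: [467.6, 31.2, 86.5]
eef_rot: [2.609, 1.749, -0.0]
ft_force: [0.5, -0.0, 0.6]
opening: 0.802
grasp_force: 0.0
```

Run:
```python
from cl import *
pose();brass('wrist','w19')
```

```text
42.4 [467.6  31.2  86.5] tool xy: [[0.38, 0.925], [0.925, -0.38], [-0.001, 0.001]] q [-0.83  0.35  0.8   2.12 -0.34  0.8  -0.21]
0.92 px [214.  29.] hsv [ 18. 115. 255.] xy@8 [450.5 180.4] rect [array([451.2, 178.7]), array([25. , 29.4]), np.float64(39.2)]
0.76 px [293. 280.] hsv [ 86. 141. 154.] xy@8 [420.9 -20.4] rect [array([420.9, -15.9]), array([32.3, 27.3]), np.float64(80.7)]
0.58 px [320. 211.] hsv [ 19. 115. 255.] xy@8 [467.4  29.9] rect [array([467.7,  32.5]), array([28.2, 24.1]), np.float64(66.7)]
```

Call:
{"method": "arm_command", "body": {
  "deltas": [
    {"dx": 0, "dy": 0, "dz": 0.03, "wx": 0, "wy": 0, "wz": 0, "claw": 80},
    {"dx": 0, "dy": 0, "dz": 0.06, "wx": 0, "wy": 0, "wz": 0, "claw": 80},
    {"dx": 0, "dy": 0, "dz": 0.08, "wx": 0, "wy": 0, "wz": 0, "claw": 80},
    {"dx": 0, "dy": 0, "dz": 0.085, "wx": 0, "wy": 0, "wz": 0, "claw": 60},
    {"dx": 0, "dy": 0, "dz": 0.085, "wx": 0, "wy": 0, "wz": 0, "claw": 50}
  ]
}}

```text
t: 43.0
position: [467.8, 30.7, 1.5]
eef_rot: [2.611, 1.746, -0.0]
ft_force: [-0.2, -0.4, -0.1]
opening: 0.502
grasp_force: 0.0
```

Call:
{"method": "arm_command", "body": {
  "deltas": [
    {"dx": 0, "dy": 0, "dz": 0, "wx": 0, "wy": 0, "wz": 0, "claw": 35},
    {"dx": 0, "dy": 0, "dz": 0, "wx": 0, "wy": 0, "wz": 0, "claw": 0},
    {"dx": 0, "dy": 0, "dz": 0, "wx": 0, "wy": 0, "wz": 0, "claw": 0},
    {"dx": 0, "dy": 0, "dz": 0, "wx": 0, "wy": 0, "wz": 0, "claw": 0},
    {"dx": 0, "dy": 0, "dz": 0, "wx": 0, "wy": 0, "wz": 0, "claw": 0}
  ]
}}

```text
t: 43.5
position: [468.7, 31.7, 2.8]
eef_rot: [2.609, 1.748, 0.005]
ft_force: [-0.8, -1.0, 6.4]
opening: 0.263
grasp_force: 59.5
```

Call:
{"method": "arm_command", "body": {
  "deltas": [
    {"dx": 0, "dy": 0, "dz": -0.01, "wx": 0, "wy": 0, "wz": 0, "claw": 0},
    {"dx": 0, "dy": 0, "dz": -0.03, "wx": 0, "wy": 0, "wz": 0, "claw": 0},
    {"dx": 0, "dy": 0, "dz": -0.06, "wx": 0, "wy": 0, "wz": 0, "claw": 0},
    {"dx": 0, "dy": 0, "dz": -0.1, "wx": 0, "wy": 0, "wz": 0, "claw": 0},
    {"dx": 0, "dy": 0, "dz": -0.12, "wx": 0, "wy": 0, "wz": 0, "claw": 0}
  ]
}}

```text
t: 44.0
position: [468.8, 31.8, 124.6]
eef_rot: [2.609, 1.748, 0.007]
ft_force: [0.2, 0.5, -0.6]
opening: 0.264
grasp_force: 58.9
```

Run:
```python
from stand import *
pose();st=bot.read_state();print(st['opening'],st['grasp_force'])
p=[605,-249.3,-1.472]; print(delta(T(p,(-10,0,16.8))).round(4))
```

```text
44.0 [468.8  31.8 124.6] tool xy: [[0.38, 0.925], [0.925, -0.38], [0.003, 0.003]] q [-0.9   0.28  0.86  2.09 -0.28  0.88 -0.27]
0.2642055610327607 58.872830271720886
[-0.1997  0.2279  0.1079]
```

Held. Carrying it to the middle of the board.

Call:
{"method": "arm_command", "body": {
  "deltas": [
    {"dx": -0.025, "dy": 0.028, "dz": 0, "wx": 0, "wy": 0, "wz": 0, "claw": 0},
    {"dx": -0.05, "dy": 0.057, "dz": 0, "wx": 0, "wy": 0, "wz": 0, "claw": 0},
    {"dx": -0.075, "dy": 0.086, "dz": 0, "wx": 0, "wy": 0, "wz": 0, "claw": 0},
    {"dx": -0.1, "dy": 0.115, "dz": 0, "wx": 0, "wy": 0, "wz": 0, "claw": 0},
    {"dx": -0.12, "dy": 0.138, "dz": 0, "wx": 0, "wy": 0, "wz": 0, "claw": 0}
  ]
}}

```text
t: 44.5
position: [550.1, -133.6, 122.4]
eef_rot: [2.609, 1.747, 0.001]
ft_force: [0.3, -0.2, -0.8]
opening: 0.26
grasp_force: 58.9
```

Call:
{"method": "arm_command", "body": {
  "deltas": [
    {"dx": -0.025, "dy": 0.028, "dz": 0, "wx": 0, "wy": 0, "wz": -7, "claw": 0},
    {"dx": -0.05, "dy": 0.057, "dz": 0, "wx": 0, "wy": 0, "wz": -14, "claw": 0},
    {"dx": -0.07, "dy": 0.08, "dz": 0, "wx": 0, "wy": 0, "wz": -21, "claw": 0},
    {"dx": -0.08, "dy": 0.09, "dz": 0, "wx": 0, "wy": 0, "wz": -28, "claw": 0},
    {"dx": -0.08, "dy": 0.09, "dz": 0.03, "wx": 0, "wy": 0, "wz": -28, "claw": 0}
  ]
}}

```text
t: 45.0
position: [605.6, -245.1, 96.4]
eef_rot: [2.103, 2.318, 0.004]
ft_force: [1.0, 0.5, -0.3]
opening: 0.259
grasp_force: 58.9
```

Call:
{"method": "arm_command", "body": {
  "deltas": [
    {"dx": 0, "dy": 0, "dz": 0.02, "wx": 0, "wy": 0, "wz": 0, "claw": 0},
    {"dx": 0, "dy": 0, "dz": 0.04, "wx": 0, "wy": 0, "wz": 0, "claw": 0},
    {"dx": 0, "dy": 0, "dz": 0.06, "wx": 0, "wy": 0, "wz": 0, "claw": 0},
    {"dx": 0, "dy": 0, "dz": 0.068, "wx": 0, "wy": 0, "wz": 0, "claw": 0},
    {"dx": 0, "dy": 0, "dz": 0.07, "wx": 0, "wy": 0, "wz": 0, "claw": 0}
  ]
}}

```text
t: 45.5
position: [601.7, -239.2, 21.0]
eef_rot: [-2.108, -2.328, 0.001]
ft_force: [-0.2, -0.3, -0.1]
opening: 0.261
grasp_force: 58.9
```

Call:
{"method": "arm_command", "body": {
  "deltas": [
    {"dx": 0, "dy": 0, "dz": 0, "wx": 0, "wy": 0, "wz": 0, "claw": 0},
    {"dx": 0, "dy": 0, "dz": 0, "wx": 0, "wy": 0, "wz": 0, "claw": 0}
  ]
}}

```text
t: 45.7
position: [603.0, -240.1, 22.6]
eef_rot: [2.108, 2.327, 0.001]
ft_force: [-0.1, 0.4, -0.5]
opening: 0.265
grasp_force: 58.9
```

Run:
```python
from stand import *
pose();st=bot.read_state();print(st['opening'],st['grasp_force'],st['ft_force'])
p=[605,-249.3,-1.472]; print(delta(T(p,(-10,0,16.8))).round(4))
```

```text
45.7 [ 603.  -240.1   22.6] tool xy: [[-0.099, 0.995], [0.995, 0.099], [-0.001, 0.002]] q [-0.09  0.69  0.57  1.73 -0.47  0.86  0.79]
0.26455241783509537 58.90942633152008 [-0.13468093  0.43427538 -0.48710161]
[0.0006 0.0011 0.0058]
```

Call:
{"method": "arm_command", "body": {
  "deltas": [
    {"dx": 0, "dy": 0.001, "dz": 0.002, "wx": 0, "wy": 0, "wz": 0, "claw": 0},
    {"dx": 0, "dy": 0.001, "dz": 0.004, "wx": 0, "wy": 0, "wz": 0, "claw": 0},
    {"dx": 0, "dy": 0.001, "dz": 0.006, "wx": 0, "wy": 0, "wz": 0, "claw": 0},
    {"dx": 0, "dy": 0.001, "dz": 0.006, "wx": 0, "wy": 0, "wz": 0, "claw": 0},
    {"dx": 0, "dy": 0.001, "dz": 0.006, "wx": 0, "wy": 0, "wz": 0, "claw": 0}
  ]
}}

```text
t: 46.2
position: [603.6, -239.6, 16.8]
eef_rot: [2.109, 2.328, 0.002]
ft_force: [-1.3, 1.0, 7.8]
opening: 0.258
grasp_force: 60.0
```

Call:
{"method": "arm_command", "body": {
  "deltas": [
    {"dx": 0, "dy": 0, "dz": 0, "wx": 0, "wy": 0, "wz": 0, "claw": 50},
    {"dx": 0, "dy": 0, "dz": 0, "wx": 0, "wy": 0, "wz": 0, "claw": 60},
    {"dx": 0, "dy": 0, "dz": -0.02, "wx": 0, "wy": 0, "wz": 0, "claw": 60},
    {"dx": 0, "dy": 0, "dz": -0.06, "wx": 0, "wy": 0, "wz": 0, "claw": 60},
    {"dx": 0, "dy": 0, "dz": -0.1, "wx": 0, "wy": 0, "wz": 0, "claw": 80}
  ]
}}

```text
t: 46.7
position: [602.3, -239.3, 115.3]
eef_rot: [-2.108, -2.327, 0.002]
ft_force: [1.3, -0.3, 0.3]
opening: 0.754
grasp_force: 0.0
```

Call:
{"method": "arm_command", "body": {
  "deltas": [
    {"dx": 0.035, "dy": -0.009, "dz": 0, "wx": 0, "wy": 0, "wz": 0, "claw": 80},
    {"dx": 0.07, "dy": -0.018, "dz": 0, "wx": 0, "wy": 0, "wz": 0, "claw": 80},
    {"dx": 0.11, "dy": -0.028, "dz": 0, "wx": 0, "wy": 0, "wz": 0, "claw": 80},
    {"dx": 0.15, "dy": -0.038, "dz": 0, "wx": 0, "wy": 0, "wz": 0, "claw": 80},
    {"dx": 0.19, "dy": -0.048, "dz": 0, "wx": 0, "wy": 0, "wz": 0, "claw": 80}
  ]
}}

```text
t: 47.2
position: [535.8, -53.8, 115.1]
eef_rot: [-2.109, -2.328, -0.0]
ft_force: [0.5, 0.9, 0.4]
opening: 0.8
grasp_force: 0.0
```

Call:
{"method": "arm_command", "body": {
  "deltas": [
    {"dx": 0.035, "dy": -0.009, "dz": 0, "wx": 0, "wy": 0, "wz": 0, "claw": 80},
    {"dx": 0.07, "dy": -0.018, "dz": 0, "wx": 0, "wy": 0, "wz": 0, "claw": 80},
    {"dx": 0.11, "dy": -0.028, "dz": 0, "wx": 0, "wy": 0, "wz": 0, "claw": 80},
    {"dx": 0.15, "dy": -0.038, "dz": 0, "wx": 0, "wy": 0, "wz": 0, "claw": 80},
    {"dx": 0.19, "dy": -0.048, "dz": 0, "wx": 0, "wy": 0, "wz": 0, "claw": 80}
  ]
}}

```text
t: 47.7
position: [469.3, 130.4, 115.3]
eef_rot: [2.109, 2.328, 0.001]
ft_force: [0.1, 1.0, -0.8]
opening: 0.801
grasp_force: 0.0
```

Call:
{"method": "arm_command", "body": {
  "deltas": [
    {"dx": 0.025, "dy": -0.007, "dz": 0, "wx": 0, "wy": 0, "wz": -7, "claw": 80},
    {"dx": 0.05, "dy": -0.013, "dz": 0, "wx": 0, "wy": 0, "wz": -14, "claw": 80},
    {"dx": 0.053, "dy": -0.014, "dz": 0, "wx": 0, "wy": 0, "wz": -21, "claw": 80},
    {"dx": 0.053, "dy": -0.014, "dz": 0.01, "wx": 0, "wy": 0, "wz": -28, "claw": 80},
    {"dx": 0.053, "dy": -0.014, "dz": 0.03, "wx": 0, "wy": 0, "wz": -33.5, "claw": 80}
  ]
}}

```text
t: 48.2
position: [452.1, 181.5, 86.1]
eef_rot: [1.34, 2.839, 0.005]
ft_force: [0.7, 1.0, 0.4]
opening: 0.801
grasp_force: 0.0
```

Call:
{"method": "arm_command", "body": {
  "deltas": [
    {"dx": 0, "dy": 0, "dz": 0, "wx": 0, "wy": 0, "wz": 0, "claw": 80},
    {"dx": 0, "dy": 0, "dz": 0, "wx": 0, "wy": 0, "wz": 0, "claw": 80}
  ]
}}

```text
t: 48.4
position: [450.8, 180.0, 85.3]
eef_rot: [-1.352, -2.835, 0.001]
ft_force: [0.5, 0.1, 0.6]
opening: 0.801
grasp_force: 0.0
```

Run:
```python
from cl import *
pose();brass('wrist','w20')
```

```text
48.4 [450.8 180.   85.3] tool xy: [[-0.63, 0.777], [0.777, 0.63], [-0.0, -0.001]] q [-0.89  0.32  0.5   2.08 -0.21  0.79  0.41]
0.72 px [319. 211.] hsv [ 18. 147. 203.] xy@8 [451.5 179.2] rect [array([450.3, 180.3]), array([24.3, 28.7]), np.float64(38.1)]
0.64 px [ 57. 362.] hsv [173. 110. 144.] xy@8 [ 350.9 -102.8] rect [array([347.6, -93.1]), array([39.7, 10.5]), np.float64(80.1)]
```

Call:
{"method": "arm_command", "body": {
  "deltas": [
    {"dx": 0, "dy": 0, "dz": 0.03, "wx": 0, "wy": 0, "wz": 0, "claw": 80},
    {"dx": 0, "dy": 0, "dz": 0.06, "wx": 0, "wy": 0, "wz": 0, "claw": 80},
    {"dx": 0, "dy": 0, "dz": 0.08, "wx": 0, "wy": 0, "wz": 0, "claw": 80},
    {"dx": 0, "dy": 0, "dz": 0.084, "wx": 0, "wy": 0, "wz": 0, "claw": 60},
    {"dx": 0, "dy": 0, "dz": 0.084, "wx": 0, "wy": 0, "wz": 0, "claw": 50}
  ]
}}

```text
t: 49.0
position: [451.2, 180.4, 1.6]
eef_rot: [1.349, 2.837, -0.0]
ft_force: [-0.6, -0.0, 0.4]
opening: 0.506
grasp_force: 0.0
```

Call:
{"method": "arm_command", "body": {
  "deltas": [
    {"dx": 0, "dy": 0, "dz": 0, "wx": 0, "wy": 0, "wz": 0, "claw": 35},
    {"dx": 0, "dy": 0, "dz": 0, "wx": 0, "wy": 0, "wz": 0, "claw": 0},
    {"dx": 0, "dy": 0, "dz": 0, "wx": 0, "wy": 0, "wz": 0, "claw": 0},
    {"dx": 0, "dy": 0, "dz": 0, "wx": 0, "wy": 0, "wz": 0, "claw": 0},
    {"dx": 0, "dy": 0, "dz": 0, "wx": 0, "wy": 0, "wz": 0, "claw": 0}
  ]
}}

```text
t: 49.5
position: [452.2, 181.0, 2.9]
eef_rot: [1.348, 2.836, 0.004]
ft_force: [-1.2, -0.1, 6.2]
opening: 0.261
grasp_force: 59.7
```

Call:
{"method": "arm_command", "body": {
  "deltas": [
    {"dx": 0, "dy": 0, "dz": -0.01, "wx": 0, "wy": 0, "wz": 0, "claw": 0},
    {"dx": 0, "dy": 0, "dz": -0.03, "wx": 0, "wy": 0, "wz": 0, "claw": 0},
    {"dx": 0, "dy": 0, "dz": -0.06, "wx": 0, "wy": 0, "wz": 0, "claw": 0},
    {"dx": 0, "dy": 0, "dz": -0.1, "wx": 0, "wy": 0, "wz": 0, "claw": 0},
    {"dx": 0, "dy": 0, "dz": -0.12, "wx": 0, "wy": 0, "wz": 0, "claw": 0}
  ]
}}

```text
t: 50.0
position: [452.6, 180.9, 125.0]
eef_rot: [1.348, 2.835, 0.007]
ft_force: [-0.6, 0.7, -0.7]
opening: 0.266
grasp_force: 58.9
```

Run:
```python
from stand import *
pose();st=bot.read_state();print(st['opening'],st['grasp_force'])
p=[605,-249.3,-1.472]; print(delta(T(p,(-60,0,16.8))).round(4))
```

```text
50.0 [452.6 180.9 125. ] tool xy: [[-0.631, 0.776], [0.776, 0.631], [-0.001, 0.005]] q [-0.93  0.25  0.53  2.05 -0.17  0.88  0.38]
0.2661080223233269 58.89995276927948
[-0.3798 -0.1207  0.1077]
```

Call:
{"method": "arm_command", "body": {
  "deltas": [
    {"dx": -0.03, "dy": -0.01, "dz": 0, "wx": 0, "wy": 0, "wz": 0, "claw": 0},
    {"dx": -0.065, "dy": -0.021, "dz": 0, "wx": 0, "wy": 0, "wz": 0, "claw": 0},
    {"dx": -0.1, "dy": -0.032, "dz": 0, "wx": 0, "wy": 0, "wz": 0, "claw": 0},
    {"dx": -0.135, "dy": -0.043, "dz": 0, "wx": 0, "wy": 0, "wz": 0, "claw": 0},
    {"dx": -0.17, "dy": -0.054, "dz": 0, "wx": 0, "wy": 0, "wz": 0, "claw": 0}
  ]
}}

```text
t: 50.5
position: [516.8, 13.3, 122.3]
eef_rot: [1.348, 2.837, 0.002]
ft_force: [0.5, 1.0, -0.9]
opening: 0.262
grasp_force: 58.9
```

Call:
{"method": "arm_command", "body": {
  "deltas": [
    {"dx": -0.035, "dy": -0.011, "dz": 0, "wx": 0, "wy": 0, "wz": 0, "claw": 0},
    {"dx": -0.07, "dy": -0.022, "dz": 0, "wx": 0, "wy": 0, "wz": 0, "claw": 0},
    {"dx": -0.105, "dy": -0.033, "dz": 0, "wx": 0, "wy": 0, "wz": 0, "claw": 0},
    {"dx": -0.14, "dy": -0.044, "dz": 0, "wx": 0, "wy": 0, "wz": 0, "claw": 0},
    {"dx": -0.17, "dy": -0.054, "dz": 0, "wx": 0, "wy": 0, "wz": 0, "claw": 0}
  ]
}}

```text
t: 51.0
position: [582.4, -153.4, 122.3]
eef_rot: [1.349, 2.836, 0.0]
ft_force: [0.7, 0.6, -0.2]
opening: 0.262
grasp_force: 58.9
```

Call:
{"method": "arm_command", "body": {
  "deltas": [
    {"dx": -0.025, "dy": -0.008, "dz": 0, "wx": 0, "wy": 0, "wz": 7, "claw": 0},
    {"dx": -0.04, "dy": -0.013, "dz": 0, "wx": 0, "wy": 0, "wz": 14, "claw": 0},
    {"dx": -0.04, "dy": -0.013, "dz": 0.01, "wx": 0, "wy": 0, "wz": 21, "claw": 0},
    {"dx": -0.04, "dy": -0.013, "dz": 0.02, "wx": 0, "wy": 0, "wz": 28, "claw": 0},
    {"dx": -0.04, "dy": -0.013, "dz": 0.03, "wx": 0, "wy": 0, "wz": 33.5, "claw": 0}
  ]
}}

```text
t: 51.5
position: [597.2, -190.6, 91.8]
eef_rot: [2.114, 2.323, 0.001]
ft_force: [0.0, 1.1, -0.3]
opening: 0.261
grasp_force: 58.9
```

Call:
{"method": "arm_command", "body": {
  "deltas": [
    {"dx": 0, "dy": 0, "dz": 0.02, "wx": 0, "wy": 0, "wz": 0, "claw": 0},
    {"dx": 0, "dy": 0, "dz": 0.04, "wx": 0, "wy": 0, "wz": 0, "claw": 0},
    {"dx": 0, "dy": 0, "dz": 0.06, "wx": 0, "wy": 0, "wz": 0, "claw": 0},
    {"dx": 0, "dy": 0, "dz": 0.07, "wx": 0, "wy": 0, "wz": 0, "claw": 0},
    {"dx": 0, "dy": 0, "dz": 0.07, "wx": 0, "wy": 0, "wz": 0, "claw": 0}
  ]
}}

```text
t: 52.0
position: [596.3, -189.9, 20.5]
eef_rot: [-2.107, -2.327, 0.001]
ft_force: [0.2, 0.6, 0.7]
opening: 0.262
grasp_force: 58.9
```

Call:
{"method": "arm_command", "body": {
  "deltas": [
    {"dx": 0, "dy": 0, "dz": 0, "wx": 0, "wy": 0, "wz": 0, "claw": 0},
    {"dx": 0, "dy": 0, "dz": 0, "wx": 0, "wy": 0, "wz": 0, "claw": 0}
  ]
}}

```text
t: 52.2
position: [598.0, -191.0, 22.6]
eef_rot: [2.108, 2.327, 0.002]
ft_force: [0.4, -0.1, -1.6]
opening: 0.261
grasp_force: 58.9
```

Run:
```python
from stand import *
pose();st=bot.read_state();print(st['opening'],st['grasp_force'],st['ft_force'])
p=[605,-249.3,-1.472]; print(delta(T(p,(-60,0,16.8))).round(4))
```

```text
52.2 [ 598.  -191.    22.6] tool xy: [[-0.099, 0.995], [0.995, 0.099], [-0.001, 0.002]] q [-0.22  0.68  0.65  1.78 -0.53  0.85  0.78]
0.261140574824407 58.874117732048035 [ 0.35715457 -0.11953685 -1.62689789]
[0.0013 0.0012 0.0058]
```

Call:
{"method": "arm_command", "body": {
  "deltas": [
    {"dx": 0.001, "dy": 0.001, "dz": 0.002, "wx": 0, "wy": 0, "wz": 0, "claw": 0},
    {"dx": 0.001, "dy": 0.001, "dz": 0.004, "wx": 0, "wy": 0, "wz": 0, "claw": 0},
    {"dx": 0.001, "dy": 0.001, "dz": 0.006, "wx": 0, "wy": 0, "wz": 0, "claw": 0},
    {"dx": 0.001, "dy": 0.001, "dz": 0.006, "wx": 0, "wy": 0, "wz": 0, "claw": 0},
    {"dx": 0.001, "dy": 0.001, "dz": 0.006, "wx": 0, "wy": 0, "wz": 0, "claw": 0}
  ]
}}

```text
t: 52.7
position: [598.5, -189.3, 16.9]
eef_rot: [-2.109, -2.328, -0.003]
ft_force: [-2.5, 2.7, 9.5]
opening: 0.265
grasp_force: 60.1
```

Call:
{"method": "arm_command", "body": {
  "deltas": [
    {"dx": 0, "dy": 0, "dz": 0, "wx": 0, "wy": 0, "wz": 0, "claw": 50},
    {"dx": 0, "dy": 0, "dz": 0, "wx": 0, "wy": 0, "wz": 0, "claw": 60},
    {"dx": 0, "dy": 0, "dz": -0.02, "wx": 0, "wy": 0, "wz": 0, "claw": 60},
    {"dx": 0, "dy": 0, "dz": -0.06, "wx": 0, "wy": 0, "wz": 0, "claw": 60},
    {"dx": 0, "dy": 0, "dz": -0.1, "wx": 0, "wy": 0, "wz": 0, "claw": 80}
  ]
}}

```text
t: 53.2
position: [597.1, -189.3, 115.4]
eef_rot: [-2.108, -2.327, 0.002]
ft_force: [-0.4, -0.6, 0.6]
opening: 0.752
grasp_force: 0.0
```

Call:
{"method": "arm_command", "body": {
  "deltas": [
    {"dx": 0, "dy": -0.01, "dz": -0.04, "wx": 0, "wy": 0, "wz": 0, "claw": 80},
    {"dx": -0.01, "dy": -0.03, "dz": -0.08, "wx": 0, "wy": 0, "wz": 0, "claw": 80},
    {"dx": -0.03, "dy": -0.05, "dz": -0.12, "wx": 0, "wy": 0, "wz": 0, "claw": 80},
    {"dx": -0.05, "dy": -0.07, "dz": -0.15, "wx": 0, "wy": 0, "wz": 0, "claw": 80},
    {"dx": -0.07, "dy": -0.09, "dz": -0.17, "wx": 0, "wy": 0, "wz": 0, "claw": 80}
  ]
}}

```text
t: 53.7
position: [515.1, -269.5, 287.8]
eef_rot: [2.107, 2.326, 0.002]
ft_force: [0.0, -0.7, 0.3]
opening: 0.796
grasp_force: 0.0
```

Call:
{"method": "arm_command", "body": {
  "deltas": [
    {"dx": 0, "dy": 0, "dz": 0, "wx": 0, "wy": 0, "wz": 0, "claw": 80},
    {"dx": 0, "dy": 0, "dz": 0, "wx": 0, "wy": 0, "wz": 0, "claw": 80}
  ]
}}

```text
t: 53.9
position: [515.2, -268.4, 285.4]
eef_rot: [2.111, 2.327, 0.002]
ft_force: [-0.8, 1.1, -0.0]
opening: 0.803
grasp_force: 0.0
```

```bash
cat > fin.py <<'E'
from stand import *
from cl import brass
pose(); p=np.array([605,-249.3,-1.472]); k=cam('wrist')
brass('wrist','w21'); rectof('wrist',k,'board',14)
im=cv2.imread('pics/w21.png');h=cv2.cvtColor(im,cv2.COLOR_BGR2HSV)
c,s=np.cos(p[2]),np.sin(p[2])
def st(uv,z):
    d=p2w(k,uv,z)[:2]-p[:2];return np.round([c*d[0]+s*d[1],-s*d[0]+c*d[1]],1)
# edges of board vs outline across the width, scanning along stand y at several x
for x in (-95,-85,-35,15,65):
    q=[w2p(k,T(p,(x,y,6))) for y in np.arange(-60,60,.5)]
    v=np.array([h[int(round(b)),int(round(a))] if 0<=a<639 and 0<=b<399 else [0,0,0] for a,b in q])
    yy=np.arange(-60,60,.5); yel=yy[(v[:,0]>18)&(v[:,0]<38)&(v[:,1]>70)&(v[:,2]>90)]
    w=yy[(v[:,1]<25)&(v[:,2]>185)]
    print('x',x,'yellow',yel[:2],yel[-2:],'white',w[:1],w[-1:])
for n in ('scene','side'):
    brass(n,n+'21')
    for d in imaging.mark_of(n,'shield_rod')[:1]: print('rod',np.round(d['position'],1))
    for q in ('dish','jar','brick3','block'):
        for d in imaging.mark_of(n,q)[:1]: print(q,np.round(d['position']),p2w(cam(n),d['position'],{'brick3':50,'block':3}.get(q,0)).round())
E
python3 fin.py
```

```text
53.9 [ 515.2 -268.4  285.4] tool xy: [[-0.097, 0.995], [0.995, 0.097], [0.001, 0.001]] q [-0.27  0.33  0.87  1.65 -0.27  1.28  0.75]
0.92 px [265.  88.] hsv [ 12.5  74.5 125.5] xy@8 [ 429.3 -164.7] rect [array([ 428.9, -162. ]), array([24.7, 25.5]), np.float64(47.4)]
0.84 px [386. 118.] hsv [ 22. 101. 242.] xy@8 [ 602.6 -187.6] rect [array([ 602.5, -188.4]), array([26.8, 26.3]), np.float64(8.8)]
0.82 px [212.  34.] hsv [169.  73. 234.] xy@8 [ 357.7 -105. ] rect [array([ 359.2, -101.5]), array([25.5, 29.9]), np.float64(40.8)]
0.63 px [382. 158.] hsv [ 22. 108. 245.] xy@8 [ 606.5 -244.2] rect [array([ 606.8, -240.6]), array([26. , 23.3]), np.float64(5.6)]
0.54 px [381. 189.] hsv [ 20. 116. 242.] xy@8 [ 612.  -290.8] rect [array([ 612.4, -290. ]), array([25.1, 24.9]), np.float64(5.6)]
board 0.8 [386. 150.  38. 128.] [array([ 605.1, -238.7]), array([ 46. , 178.7]), np.float64(5.7)]
x -95 yellow [-40.5 -40. ] [42.5 43. ] white [-60.] [59.5]
x -85 yellow [-40.  -39.5] [42.  42.5] white [-60.] [59.5]
x -35 yellow [-40.  -39.5] [42.5 43. ] white [-60.] [59.5]
x 15 yellow [-41.  -40.5] [42.  
[... 809 characters left out ...]
@8 [ 600.8 -176.2] rect [array([ 600.5, -179.5]), array([27.4, 36.5]), np.float64(3.5)]
0.66 px [257. 239.] hsv [ 82.  87. 161.] xy@8 [423.  -13.8] rect [array([419.6, -21.3]), array([34.9, 26.5]), np.float64(81.5)]
0.64 px [263. 288.] hsv [  9. 114. 104.] xy@8 [ 432.5 -169.6] rect [array([ 428.5, -164.3]), array([30.9, 32.4]), np.float64(49.0)]
0.46 px [358. 320.] hsv [ 17. 117. 213.] xy@8 [ 616.5 -280.2] rect [array([ 611.1, -280.4]), array([31. , 23.4]), np.float64(89.5)]
0.21 px [348. 344.] hsv [ 17.  28. 144.] xy@8 [ 585.8 -329.8] rect [array([ 593.1, -344.2]), array([228.6,  76.7]), np.float64(5.5)]
rod [310.  341.8]
dish [386. 217.] [756.  27.   0.]
jar [410. 262.] [ 770. -135.    0.]
```

All three castings sit on the board. The board is centred to about 1 mm at yaw 5.7°, the same as the stand's. The shield, block, stack, dish and jar are in place, so I'm handing in.

```bash
python3 -c "
from station import bot
print(bot.close_job())"
```

```text
the job is handed in; nothing more can be done
None
```

I handed the job in at about 54 s, with no verdict returned: the block is on the mat, the board was drawn out after it and lies centred in the outline, the bricks are still stacked, the shield reads about 1.55 rad, and all three brass castings are on the board.

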